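# Lock the drill unit's foot down with a T-slot stud

### The arm

A 6-joint arm with a two-finger parallel gripper is mounted at the origin on the work surface. World frame = base frame: x ahead of the robot, y to its left, z up, the work surface at z = 0. Lengths are in m, angles in rad, forces in N, time in s.
With the tool pointing down it reaches from about 0.25 to 0.775 m from the base axis. Payload 4 kg.
Tool frame: the origin (TCP) lies on the centre line of the jaws, within the pads' length; the fingertips stand 8 mm ahead of it and the grasp point (between the pads) lies 11 mm behind it; z points along the fingers, y is the direction in which the jaws open and shut (so a half turn about z gives the same grasp; the last joint's range is limited). The gripper opens to 94 mm and grips with 3 to 60 N. Pads are 16 mm wide; open, the fingers measure 119 mm over their backs; the gripper's body (75 mm by 177 mm) begins 78 mm behind the grasp point.
Start: joints at [1.063, 0.087, 1.371, -0, 1.684, -0.103], TCP at [0.217, 0.506, 0.214] pointing down, gripper open.
Joint ranges: [-3.1, 3.1], [-0.76, 2.03], [0.27, 2.55], [-1.08, 4.22], [0.17, 2.65], [-2.57, 2.57]. Speed limits (rad/s): [2.79, 2.79, 3.14, 3.14, 3.14, 3.14].

### API

Orientations are given as [roll, pitch, yaw] about the fixed x, y, z axes, in that order (R = Rz(yaw) Ry(pitch) Rx(roll)).
In Python, from bench import robot, cams, close_job gives the robot as it stands.
- The arm moves only by the tool arm_command, never from a script. Its argument "plan" is one flat list of numbers, 7 for each row, row after row: the shift along the tool's x, y, z in cm, then the turn, a rotation vector about the tool's x, y, z in degrees, then the closure, from 0 (fully open) to 1 (shut). A call has 1 to 8 rows; each row shifts and turns the commanded pose from where the row before left it, along the tool's axes as they then stand; what a row does not reach is not made up. A row lasts 1/8 s, in which the tool goes at most 62.5 mm and 10.7 degrees, less where a joint would pass 70% of its speed; a pose out of reach is approached as far as the arm can. A call with a gripper value outside its range is refused whole. The fingers move at their own pace and stop on an object; the grip force is fixed at half the most. Time passes only in rows, so rows that do not move let the fingers close. It gives the time, the measured TCP pose, the force and the opening at its end, in the units of the state.
- robot.get_obs(): the state, without advancing time (a new reading comes with each control period).
- cams.snapshot(name): name is "side" or "top"; returns a dict with "pixels" (480x640x3 uint8, red, green, blue), "fov_y" (degrees; the focal length in pixels is half the picture's height over the tangent of half this angle, whatever the lens; pixels are square), "cx", "cy" (the principal point, pixels), "camera_from_world" (4x4, takes a point from world to camera coordinates). Camera axes: x right, y up, looking along -z (the intrinsics and any distortion apply to the point x, -y, -z); pixel columns grow to the right and rows downward; lengths in m; the calibration is good to about 2 mm. A picture is of the moment at which its call begins. There is no depth.
- close_job(): hands the job in, once; it reports no verdict.
The state is a dict: "time": time; "joint_positions": joint angles; "qvel": joint speeds; "joint_torque": joint torques, N m; "tool_pos": TCP position; "ee_rot": TCP orientation; "wrist_force": force on the tool from outside, world axes, zero at the start; "wrist_torque": the same for the moment, N m; "width": finger opening in m.
Only numpy, scipy, OpenCV 4.12 (cv2) and the standard library are available. Lean on these libraries where they do the work, as an engineer would, in place of code of your own. Each camera call takes 0.05 s, during which the arm holds its last target.

### The job

Take the T-head stud with the red wing out of its wooden rack, drop its head down into the bed's T-slot somewhere in front of the drill unit's green foot and let go of it. Then slide it along, wing still lengthwise, until it is fully home in the foot's notch, and only then turn it a quarter turn so that the wing stands squarely across the slot and the head is locked. Do not disturb the spare chuck and the nut tray that stand near the rack.

Things in the scene. Friction and masses are not known exactly. Their poses are not given: they have to be found in the camera images.
- stud_grip (a point): T-head stud, loose, 0.2-0.3 kg, upright in the rack at the start. Point on its axis, mid-length of its red wing bar, 8 mm below the bar's top: the place to grip. x along wing and head, z up. Wing 70 long, 10 thick, 31 tall (23 below to 8 above this point). Below it a round steel flange, 44 across, 7 thick, underside 30 below this point. No detent or turn stop: it stays where left.
- stud_head (a point): Centre of the stud's T head, on the stud's axis, 53 mm below the grip point; same axes. Head 30 long (x, parallel to the wing) by 12 wide, 10 tall, the lowest 3 mm narrowed to 27 by 9. Shank between head and flange 12 diameter. With the flange resting on the bed the head hangs 2 mm clear of the channel's floor and lips.
- seat (a point): Where the stud's axis must end: in the green foot's notch, at the height of the bed's top, 38 mm above the table. x along the slot towards the drill unit, y across, z up (all bed axes). The foot starts at x = -30, level with the bed; its notch, 17 wide, continues the slot and ends at x = +6.5, stopping the shank. Unit's housing stands from x = 78 on, 250 tall. Bed fixed, 100 wide.
- slot_entry (a point): Slot centre line at the bed's top, 120 mm before the seat (x = -120), same axes: a good place to drop the head in. The slot runs from a closed end at x = -190 to the notch: 16 wide between lips 16 thick, edges bevelled at 45 degrees to 22 wide at the top (up to x = -30). Below the lips the channel is 36 wide, 14 high: the head turns freely. Sliding or turning takes a few newtons.
- rack: Wooden block (fixed), 72 by 72, 42 tall, origin under its centre, with a square hole 36 wide through it; the stud's flange rests on its top, over the hole, with the head hanging inside (1 to 2 mm of play). It may stand at any of three places.
- spare_chuck: Bystander: dark steel drill chuck standing on its back, 48 diameter, 58 tall, origin at its underside. Not to be moved.
- nut_tray: Bystander: small open blue tray with nuts, 70 by 70, 30 tall, origin under its centre. Not to be moved.
There are look-alikes about, which are no part of the job. What is shaped like the part that bears stud_grip but yellow is not meant.

How it is judged:
By the outcome, as a careful person would: the job done as asked, in the order asked, and still so for the second after the job is handed in, with the robot touching nothing.
It also fails if it takes over 64 s, if anything falls off the work surface, if the arm or the gripper's body presses on something with over 40 N, if the wrist force passes 120 N, or if a joint passes its speed limit or range.

## Working session

There is one attempt and no reset: what is moved stays moved. The work goes in short steps, Python scripts to look and compute and a tool call to move; the robot and the scene stay as the last step left them, time stands still between calls to the robot, and variables do not carry over. Pictures are saved under pics/ and viewed, and the job is handed in when it is done.

Besides the shell and the picture viewer there is one more tool, called after "Emit:" in YAML: its name, and indented under it one key for each argument. arm_command: Moves the arm, as the interface text tells. Its arguments: {"type":"object","properties":{"plan":{"type":"array","items":{"type":"number"}}},"required":["plan"]}

```bash
ls; mkdir -p pics; cat > h.py <<'E'
import numpy as np, cv2, json
def snap(name,fn=None):
    from bench import cams
    s=cams.snapshot(name)
    if fn: cv2.imwrite('pics/'+fn, cv2.cvtColor(s['pixels'],cv2.COLOR_RGB2BGR))
    return s
E
python3 - <<'E'
from h import *
from bench import robot
for n in('top','side'):
    s=snap(n,n+'0.png')
    print({k:v for k,v in s.items() if k!='pixels'})
    import pickle; pickle.dump(s,open(n+'0.pkl','wb'))
print(robot.get_obs())
E
```

```text
pics
{'fov_y': 55.15574878454855, 'cx': 310.3774988939714, 'cy': 242.30918427826285, 'camera_from_world': array([[-0.02369498, -0.99964434,  0.01223685, -0.15698949],
       [ 0.98359003, -0.02112109,  0.17917746, -0.53509862],
       [-0.17885527,  0.01628165,  0.98374067, -0.82020664],
       [ 0.        ,  0.        ,  0.        ,  1.        ]])}
{'fov_y': 49.74053562175106, 'cx': 319.6659913483193, 'cy': 237.6795990506042, 'camera_from_world': array([[-0.81679525, -0.57691619,  0.00363751,  0.32897653],
       [ 0.42086432, -0.59152153,  0.68773215, -0.3664321 ],
       [-0.39461215,  0.56326725,  0.72595541, -0.68440241],
       [ 0.        ,  0.        ,  0.        ,  1.        ]])}
{'time': 0.1, 'joint_positions': array([ 1.06287842e+00,  8.79003877e-02,  1.37207745e+00,  1.63669669e-05,
        1.68357216e+00, -1.03110124e-01]), 'qvel': array([-0.00017418, -0.00096001, -0.00439416, -0.00024079, -0.00065733,
        0.00108348]), 'joint_torque': array([ 2.90656135e-03, -3.41254950e+01, -3.03301692e+01,  7.19337235e-02,
        3.04993778e-02, -1.11994450e-04]), 'tool_pos': array([0.2163923 , 0.50514183, 0.21242367]), 'ee_rot': array([-3.13964738e+00, -2.17644222e-04,  2.73678648e+00]), 'wrist_force': array([ 0.38994249, -0.33056252,  0.42584339]), 'wrist_torque': array([-0.02530217, -0.02531979,  0.02781723]), 'width': 0.09402780784194664}
```

View pics/top0.png

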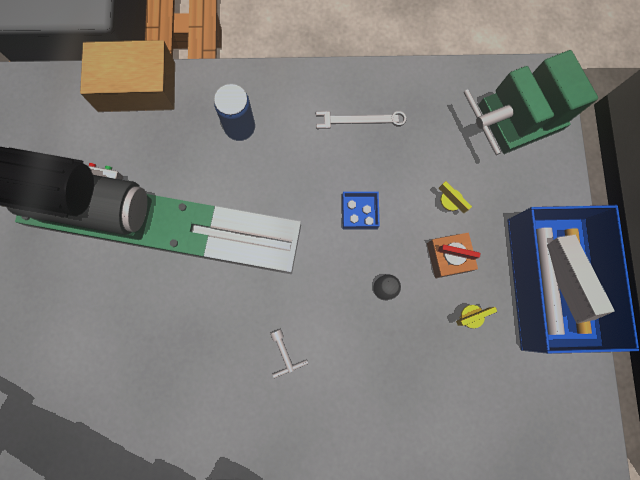

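View pics/side0.png

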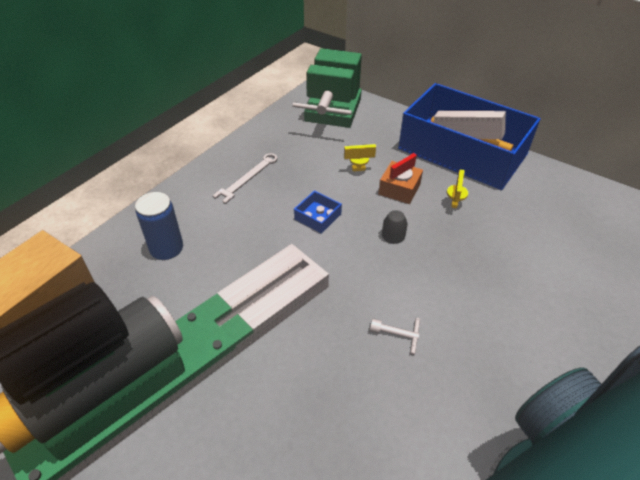

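The top view shows the red-winged stud in its wooden rack at about (460,252). Yellow look-alikes are at (455,198) and (473,316). The nut tray is at (361,211), the chuck at (386,287), and the bed and slot run from about (292,245) to (193,230), with the green foot to the left. The red one at top (460,252) / side (403,165) fits the description. Next I'll take a close crop and measure.

```bash
cat >> h.py <<'E'
import pickle
def load(fn): return pickle.load(open(fn,'rb'))
def K(s): f=240/np.tan(np.radians(s['fov_y']/2)); return f
def proj(s,P):
    P=np.atleast_2d(P); T=s['camera_from_world']; c=P@T[:3,:3].T+T[:3,3]
    f=K(s); return np.c_[s['cx']+f*c[:,0]/-c[:,2], s['cy']-f*c[:,1]/-c[:,2]]
def ray(s,uv):
    uv=np.atleast_2d(uv).astype(float); f=K(s); T=s['camera_from_world']
    d=np.c_[(uv[:,0]-s['cx'])/f,-(uv[:,1]-s['cy'])/f,-np.ones(len(uv))]@T[:3,:3]
    o=-T[:3,:3].T@T[:3,3]; return o,d
def plane(s,uv,z):
    o,d=ray(s,uv); return o+d*((z-o[2])/d[:,2])[:,None]
def tri(s1,uv1,s2,uv2):
    o1,d1=ray(s1,uv1);o2,d2=ray(s2,uv2);d1=d1[0];d2=d2[0]
    A=np.c_[d1,-d2]; t=np.linalg.lstsq(A,o2-o1,rcond=None)[0]
    a=o1+t[0]*d1;b=o2+t[1]*d2; return (a+b)/2,np.linalg.norm(a-b)
def crop(s,x0,y0,x1,y1,k,fn):
    im=cv2.cvtColor(s['pixels'],cv2.COLOR_RGB2BGR)[y0:y1,x0:x1]
    cv2.imwrite('pics/'+fn,cv2.resize(im,None,fx=k,fy=k,interpolation=cv2.INTER_CUBIC))
E
python3 - <<'E'
from h import *
t=load('top0.pkl');s=load('side0.pkl')
print(proj(t,[.217,.506,.214]),proj(s,[.217,.506,.214]),proj(t,[0,0,0]),proj(s,[0,0,0]))
print('tri red',tri(t,(460,252),s,(403,165)))
crop(t,420,170,520,340,3.5,'c_top.png')
crop(s,330,130,490,250,5,'c_side.png')
crop(t,150,170,310,290,5,'c_bed.png')
crop(s,170,220,350,360,4,'c_bedS.png')
E
```

```text
[[-167.12730009  453.31309028]] [[100.72412493 908.65872888]] [[222.42624322 542.09100553]] [[568.53127898 514.87940247]]
tri red (array([ 0.50452499, -0.4474894 ,  0.06185068]), np.float64(0.0005524582473586266))
```

View pics/c_top.png

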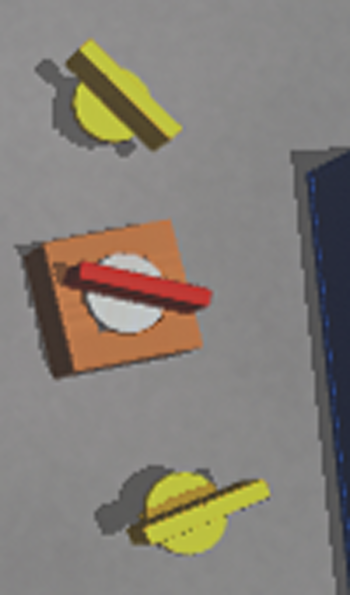

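View pics/c_side.png

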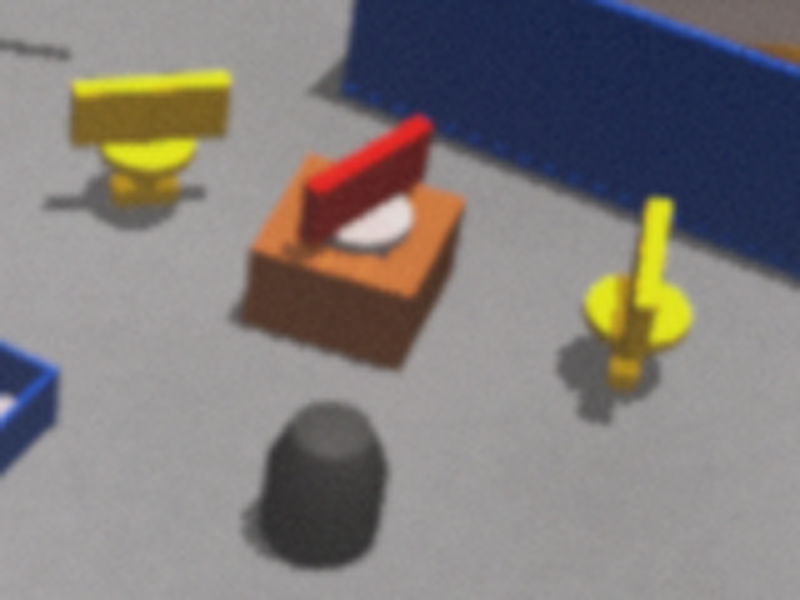

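View pics/c_bed.png

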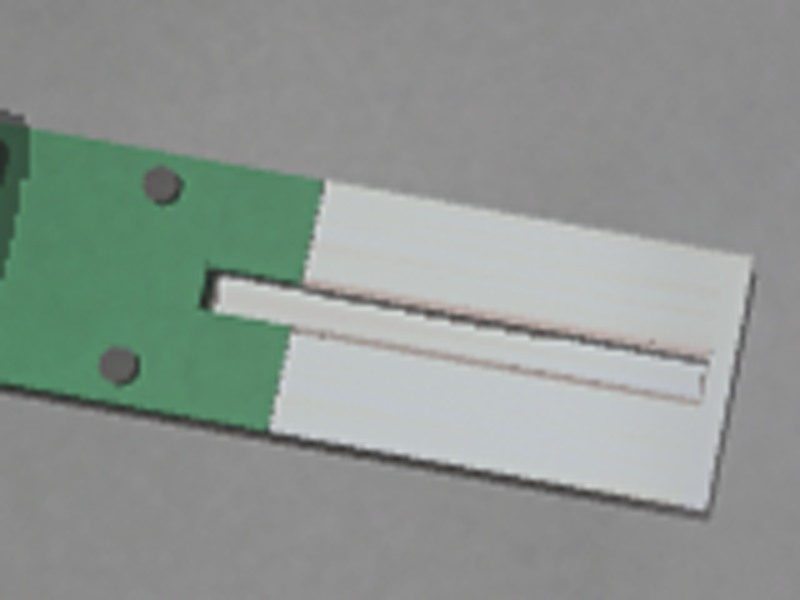

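View pics/c_bedS.png

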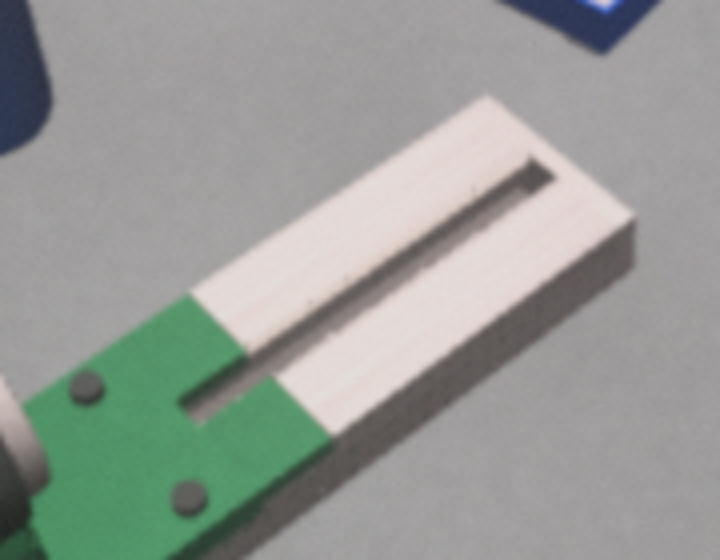

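```bash
python3 - <<'E'
from h import *
for n in('top0','side0'):
    s=load(n+'.pkl'); hsv=cv2.cvtColor(s['pixels'],cv2.COLOR_RGB2HSV).astype(int)
    m=((hsv[...,0]<6)|(hsv[...,0]>174))&(hsv[...,1]>170)
    if n=='top0': m[:, :400]=0
    m[:100]=0; 
    ys,xs=np.nonzero(m); v=hsv[...,2][m]
    print(n,len(xs),xs.min(),xs.max(),ys.min(),ys.max(),np.percentile(v,[0,20,40,50,60,80,100]))
    b=m&(hsv[...,2]>170)
    up=cv2.resize(s['pixels'],None,fx=4,fy=4,interpolation=cv2.INTER_CUBIC)
    h4=cv2.cvtColor(up,cv2.COLOR_RGB2HSV).astype(int)
    M4=(((h4[...,0]<6)|(h4[...,0]>174))&(h4[...,1]>160)&(h4[...,2]>165)).astype(np.uint8)
    x0,x1,y0,y1=xs.min()-3,xs.max()+3,ys.min()-3,ys.max()+3
    z=np.zeros_like(M4); z[y0*4:y1*4,x0*4:x1*4]=1; M4*=z
    cs,_=cv2.findContours(M4,cv2.RETR_EXTERNAL,cv2.CHAIN_APPROX_NONE)
    c=max(cs,key=cv2.contourArea)
    uv=(c[:,0,:]+.5)/4-.5
    for Z in(.080,):
        P=plane(s,uv,Z)[:,:2].astype(np.float32)
        r=cv2.minAreaRect(P*1000); box=cv2.boxPoints(r)
        print(Z,r, 'pts',len(uv)); 
        e=box[1]-box[0]; e2=box[2]-box[1]; L=e if np.hypot(*e)>np.hypot(*e2) else e2
        print('long dir deg',np.degrees(np.arctan2(L[1],L[0])))
    # rack top: orange
    M=((h4[...,0]>6)&(h4[...,0]<14)&(h4[...,1]>120)&(h4[...,2]>120)).astype(np.uint8)
    z=np.zeros_like(M); z[(y0-40)*4:(y1+40)*4,(x0-30)*4:(x1+30)*4]=1; M*=z
    cs,_=cv2.findContours(M,cv2.RETR_EXTERNAL,cv2.CHAIN_APPROX_NONE); c=max(cs,key=cv2.contourArea)
    P=plane(s,(c[:,0,:]+.5)/4-.5,.042)[:,:2].astype(np.float32)*1000
    print('rack',cv2.minAreaRect(P))
    # flange disc: light pixels near
    M=((h4[...,1]<50)&(h4[...,2]>185)).astype(np.uint8)
    z=np.zeros_like(M); z[(y0-5)*4:(y1+12)*4,(x0-5)*4:(x1+5)*4]=1; M*=z
    cs,_=cv2.findContours(M,cv2.RETR_EXTERNAL,cv2.CHAIN_APPROX_NONE)
    if cs:
        P=np.concatenate([plane(s,(c[:,0,:]+.5)/4-.5,.049)[:,:2] for c in cs if cv2.contourArea(c)>60]).astype(np.float32)*1000
        print('flange',cv2.minEnclosingCircle(P))
E
```

```text
top0 173 443 479 245 256 [134.  183.4 189.  189.  190.  191.  196. ]
0.08 ((504.7606506347656, -443.2511901855469), (67.71344757080078, 9.235549926757812), 76.07939147949219) pts 318
long dir deg 76.079414
rack ((504.6901550292969, -443.47900390625), (72.50924682617188, 72.03026580810547), 9.696131706237793)
flange ((504.6611633300781, -443.7485656738281), 21.462783813476562)
side0 128 391 415 153 169 [ 96.  139.  183.4 204.5 212.  222.  227. ]
0.08 ((501.7272033691406, -440.1510009765625), (69.1808090209961, 10.331806182861328), 75.89395141601562) pts 203
long dir deg 75.89394
rack ((501.1034240722656, -441.2924499511719), (72.59752655029297, 75.15861511230469), 9.627943992614746)
flange ((495.22015380859375, -440.0259094238281), 18.868642807006836)
```

```bash
python3 - <<'E'
from h import *
for n,roi in(('top0',(180,195,310,280)),('side0',(205,235,340,340))):
    s=load(n+'.pkl')
    up=cv2.resize(s['pixels'],None,fx=4,fy=4,interpolation=cv2.INTER_CUBIC)
    h=cv2.cvtColor(up,cv2.COLOR_RGB2HSV).astype(int)
    x0,y0,x1,y1=[4*a for a in roi]
    z=np.zeros(h.shape[:2],np.uint8); z[y0:y1,x0:x1]=1
    W=((h[...,1]<40)&(h[...,2]>180)).astype(np.uint8)*z
    z2=np.zeros(h.shape[:2],np.uint8); z2[150*4:400*4,150*4 if n=='top0' else 100*4:340*4]=1
    G=((h[...,0]>60)&(h[...,0]<85)&(h[...,1]>80)&(h[...,2]>70)).astype(np.uint8)*z2
    cv2.imwrite('pics/m_%s.png'%n,np.dstack([W*255,G*255,0*W])[y0:y1,x0:x1])
    cs,_=cv2.findContours(W,cv2.RETR_EXTERNAL,cv2.CHAIN_APPROX_NONE)
    c=np.concatenate([c for c in cs if cv2.contourArea(c)>500])
    P=plane(s,(c[:,0,:]+.5)/4-.5,.038)[:,:2].astype(np.float32)*1000
    print(n,'white',[ (cv2.contourArea(c)) for c in cs if cv2.contourArea(c)>500],cv2.minAreaRect(P),cv2.boxPoints(cv2.minAreaRect(P)).tolist())
E
```

```text
top0 white [9229.0, 55651.0] ((547.1024169921875, -42.66565704345703), (199.66957092285156, 99.4435043334961), 78.37763977050781) [[478.2873840332031, -130.43655395507812], [575.6919555664062, -150.470458984375], [615.91748046875, 45.10523986816406], [518.5128784179688, 65.13914489746094]]
side0 white [59852.0] ((542.2919921875, -57.67388916015625), (171.27403259277344, 101.51180267333984), 78.31434631347656) [[475.24298095703125, -131.25575256347656], [574.6508178710938, -151.816162109375], [609.3410034179688, 15.907974243164062], [509.93316650390625, 36.4683837890625]]
```

```bash
python3 - <<'E'
from h import *
u=np.array([np.cos(np.radians(78.37)),np.sin(np.radians(78.37))]); v=np.array([-u[1],u[0]])
for n in('top0','side0'):
    s=load(n+'.pkl')
    # rectified bed top plane view, 2px/mm ; origin 530,-40 world mm
    H=[];xs=np.arange(-130,150,.5); ys=np.arange(60,-60,-.5)
    X,Y=np.meshgrid(xs,ys)
    Pw=np.array([.530,-.040])+ (X[...,None]*u+Y[...,None]*v)/1000
    P3=np.c_[Pw.reshape(-1,2),np.full(X.size,.038)]
    uv=proj(s,P3).reshape(X.shape+(2,)).astype(np.float32)
    im=cv2.remap(cv2.cvtColor(s['pixels'],cv2.COLOR_RGB2BGR),uv[...,0],uv[...,1],cv2.INTER_CUBIC)
    cv2.imwrite('pics/rect_%s.png'%n,im)
    g=im.astype(float)
    # profile across slot averaged over x -60..-? 
    for a,b in((-80,-30),(-30,20),(35,75),(85,105)):
        c=g[:,(xs>=a)&(xs<b)].mean(1).mean(1); 
        d=np.diff(c); idx=np.argsort(-abs(d))[:14]
        print(n,a,b,sorted([(round(float(ys[i]-.25),1),int(d[i]*1)) for i in idx]))
    sat=(g[...,1]-g[...,2])
    for a,b in((15,40),(-40,-15)):
        c=sat[(ys>=a)&(ys<b)].mean(0); d=np.diff(c); i=np.argmax(d); print('green edge',a,b,xs[i]+.25)
        c=g[(ys>=a)&(ys<b)].mean(2).mean(0); d=np.diff(c); i=np.argmax(d[:120]);print(' bed end',xs[i]+.25,d[i])
    c=g[(ys>=-4)&(ys<4)].mean(2).mean(0); print('notch profile x=90..125:',[(float(x),int(q)) for x,q in zip(xs,c) if 90<=x<=125 and x%1.5==0])
    print('closed end:',[(float(x),int(q)) for x,q in zip(xs,c) if -110<=x<=-80 and x%1.5==0])
E
```

```text
top0 -80 -30 [(-25.2, 14), (-24.8, 16), (-24.2, 13), (-22.8, -16), (-22.2, -22), (-21.8, -22), (-21.2, -17), (31.8, 13), (32.2, 20), (32.8, 26), (33.2, 25), (33.8, 19), (36.2, -12), (36.8, -12)]
top0 -30 20 [(-25.2, 17), (-24.8, 20), (-24.2, 18), (-22.2, -17), (-21.8, -22), (-21.2, -22), (-20.8, -18), (-20.2, -13), (31.8, 13), (32.2, 21), (32.8, 27), (33.2, 27), (33.8, 21), (36.8, -13)]
top0 35 75 [(-25.2, 14), (-24.8, 15), (-22.8, -16), (-22.2, -23), (-21.8, -23), (-21.2, -19), (31.8, 13), (32.2, 20), (32.8, 25), (33.2, 26), (33.8, 19), (36.2, -13), (36.8, -15), (37.2, -14)]
top0 85 105 [(-23.8, -14), (-23.2, -20), (-22.8, -22), (-22.2, -20), (-21.8, -14), (-9.2, 10), (-8.8, 14), (-8.2, 14), (-7.8, 11), (32.8, 10), (35.8, -11), (36.2, -12), (36.8, -13), (37.2, -13)]
green edge 15 40 70.75
 bed end -99.25 14.719999999999999
green edge -40 -15 70.25
 bed end -99.25 22.299999999999983
notch profile x=90..125: [(90.0, 108), (91.5, 108), (93.0, 107), (94.5, 108), (96.0, 108), (97.5, 108), (99.0, 108), (100.5, 108), (102.0, 107), (103.5, 107), (105.0, 107), (106.5, 108), (108.0, 109), (10
[... 1257 characters left out ...]
0 -15 71.25
 bed end -98.75 6.173333333333318
notch profile x=90..125: [(90.0, 112), (91.5, 112), (93.0, 112), (94.5, 113), (96.0, 113), (97.5, 113), (99.0, 111), (100.5, 112), (102.0, 112), (103.5, 112), (105.0, 111), (106.5, 114), (108.0, 114), (109.5, 114), (111.0, 112), (112.5, 113), (114.0, 112), (115.5, 111), (117.0, 112), (118.5, 113), (120.0, 112), (121.5, 113), (123.0, 112), (124.5, 112)]
closed end: [(-109.5, 163), (-108.0, 163), (-106.5, 163), (-105.0, 163), (-103.5, 163), (-102.0, 165), (-100.5, 173), (-99.0, 191), (-97.5, 207), (-96.0, 215), (-94.5, 217), (-93.0, 217), (-91.5, 217), (-90.0, 216), (-88.5, 213), (-87.0, 210), (-85.5, 207), (-84.0, 208), (-82.5, 210), (-81.0, 210)]
```

View pics/rect_top0.png

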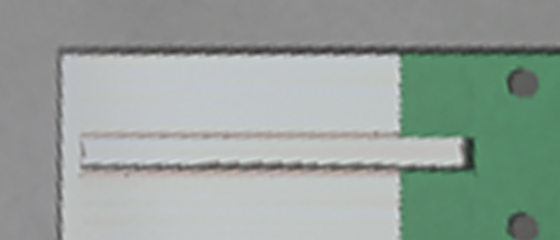

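View pics/rect_side0.png

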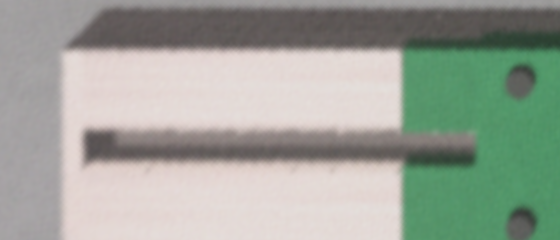

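```bash
python3 - <<'E'
from h import *
t=load('top0.pkl');s=load('side0.pkl')
print('chuck top',plane(t,(386,283),.058), plane(s,(394.5,215),.058))
print('yel1',tri(t,(455,197),s,(360,150)),'yel2',tri(t,(479,313),s,(461,183)))
print('tray',plane(t,(360,210),.03))
print('housing top edges', plane(t,[(130,210),(150,215),(92,190)],.25))
E
```

```text
chuck top [[ 0.45046413 -0.30673689  0.058     ]] [[ 0.44544376 -0.30856278  0.058     ]]
yel1 (array([ 0.61303889, -0.45030218,  0.05186052]), np.float64(0.001560606824979183)) yel2 (array([ 0.38823238, -0.47974186,  0.04783627]), np.float64(0.007997724403400318))
tray [[ 0.59727225 -0.26826507  0.03      ]]
housing top edges [[0.54850774 0.09642717 0.25      ]
 [0.54039772 0.06707289 0.25      ]
 [0.57995864 0.15340805 0.25      ]]
```

Emit:
arm_command:
  plan: [0, 0, 0, 0, 0, 10.1, 0, 0, 0, 0, 0, 0, 10.1, 0, 0, 0, 0, 0, 0, 10.1, 0, 0, 0, 0, 0, 0, 10.1, 0, 0, 0, 0, 0, 0, 10.1, 0, 0, 0, 0, 0, 0, 10.1, 0, 0, 0, 0, 0, 0, 10.1, 0, 0, 0, 0, 0, 0, 10.1, 0]

```text
time: 1.1
tool_pos: [0.2165, 0.5053, 0.2128]
ee_rot: [-3.141, 0.001, 1.321]
wrist_force: [1.1, -1.0, 0.7]
width: 0.0939
```

```bash
cat >> h.py <<'E'
def delta(target, yaw_deg=None):
    """tool-frame shift (cm) from the measured pose to target TCP (m); turn about tool z deg"""
    from bench import robot
    from scipy.spatial.transform import Rotation as R
    o=robot.get_obs(); Rm=R.from_euler('xyz',o['ee_rot']).as_matrix()
    d=Rm.T@(np.array(target)-o['tool_pos'])*100
    yaw=np.degrees(o['ee_rot'][2])
    print('t',round(o['time'],2),'tcp',o['tool_pos'].round(4),'rpy',np.degrees(o['ee_rot']).round(2),'F',o['wrist_force'].round(1),'T',o['wrist_torque'].round(2),'w',round(o['width'],4),'q',np.degrees(o['joint_positions']).round(0))
    print('shift cm',d.round(2), 'turnz',None if yaw_deg is None else round((yaw-yaw_deg+180)%360-180,2), 'len',np.linalg.norm(d).round(2))
E
python3 -c "
from h import *
delta([.503,-.4415,.200],76)"
```

```text
t 1.1 tcp [0.2165 0.5053 0.2128] rpy [-1.7998e+02  7.0000e-02  7.5670e+01] F [ 1.1 -1.   0.7] T [-0.05  0.08 -0.04] w 0.0939 q [61.  5. 79.  0. 96. 75.]
shift cm [-84.64  51.19   1.37] turnz -0.33 len 98.93
```

Emit:
arm_command:
  plan: [-5.25, 3.2, 0, 0, 0, 0, 0, -5.25, 3.2, 0, 0, 0, 0, 0, -5.25, 3.2, 0, 0, 0, 0, 0, -5.25, 3.2, 0, 0, 0, 0, 0, -5.25, 3.2, 0, 0, 0, 0, 0, -5.25, 3.2, 0, 0, 0, 0, 0, -5.25, 3.2, 0, 0, 0, 0, 0, -5.25, 3.2, 0, 0, 0, 0, 0]

```text
time: 2.1
tool_pos: [0.3634, 0.0342, 0.2133]
ee_rot: [3.141, -0.0, 1.327]
wrist_force: [0.8, 0.4, 0.1]
width: 0.0936
```

Emit:
arm_command:
  plan: [-5.25, 3.2, 0, 0, 0, 0, 0, -5.25, 3.2, 0, 0, 0, 0, 0, -5.25, 3.2, 0, 0, 0, 0, 0, -5.25, 3.2, 0, 0, 0, 0, 0, -5.25, 3.2, 0, 0, 0, 0, 0, -5.25, 3.2, 0, 0, 0, 0, 0, -3, 1.6, 0, 0, 0, 0, 0, 0, 0, 0, 0, 0, 0, 0]

```text
time: 3.1
tool_pos: [0.4814, -0.3508, 0.2115]
ee_rot: [-3.139, -0.001, 1.324]
wrist_force: [0.1, -1.1, -0.2]
width: 0.0938
```

```bash
python3 - <<'E'
from h import *
delta([.503,-.4415,.110],76)
for n in('top','side'):
    s=snap(n,n+'1.png'); pickle.dump(s,open(n+'1.pkl','wb'))
E
```

```text
t 3.1 tcp [ 0.4814 -0.3508  0.2115] rpy [-1.7984e+02 -8.0000e-02  7.5840e+01] F [ 0.1 -1.1 -0.2] T [-0.08  0.12 -0.01] w 0.0938 q [-42.  11.  72.  -0.  97. -27.]
shift cm [-8.29  4.34 10.12] turnz -0.16 len 13.78
```

View images.

View pics/top1.png

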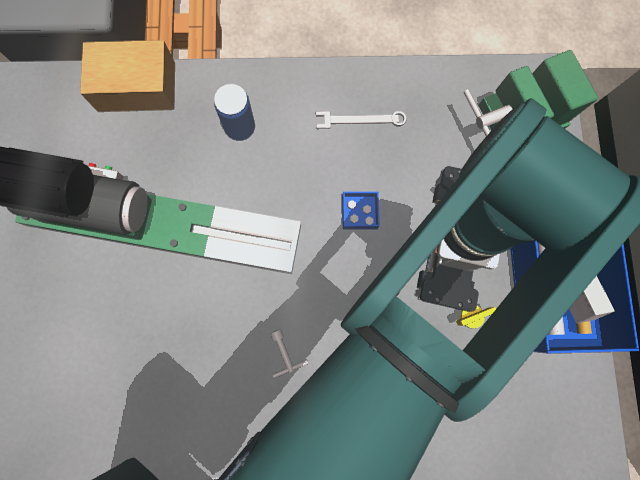

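View pics/side1.png

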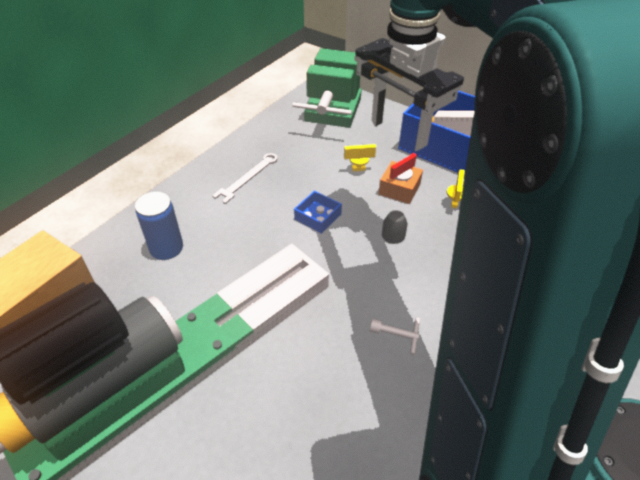

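```bash
python3 - <<'E'
from h import *
t=load('top1.pkl');s=load('side1.pkl')
z=np.arange(.21,.62,.04)
print(np.c_[z,proj(s,np.c_[np.full(len(z),.4814),np.full(len(z),-.3508),z]),proj(t,np.c_[np.full(len(z),.4814),np.full(len(z),-.3508),z])].round(2))
# finger tips expected positions: jaws y
from scipy.spatial.transform import Rotation as R
Rm=R.from_euler('xyz',np.radians([180,0,75.84])).as_matrix()
for sy in(-1,1):
    for dx in(-.008,.008):
        p=np.array([.4814,-.3508,.2115])+Rm@np.array([dx,sy*.047,.008]); print(sy,dx,proj(s,p),proj(t,p))
crop(s,340,20,480,200,4.3,'c_grip.png')
E
```

```text
[[ 2.1000e-01  3.9788e+02  1.3177e+02  4.3079e+02  2.5310e+02]
 [ 2.5000e-01  4.0052e+02  1.1232e+02  4.3824e+02  2.4879e+02]
 [ 2.9000e-01  4.0333e+02  9.1560e+01  4.4662e+02  2.4394e+02]
 [ 3.3000e-01  4.0634e+02  6.9350e+01  4.5613e+02  2.3845e+02]
 [ 3.7000e-01  4.0957e+02  4.5540e+01  4.6701e+02  2.3216e+02]
 [ 4.1000e-01  4.1304e+02  1.9940e+01  4.7957e+02  2.2490e+02]
 [ 4.5000e-01  4.1678e+02 -7.6500e+00  4.9423e+02  2.1642e+02]
 [ 4.9000e-01  4.2082e+02 -3.7490e+01  5.1158e+02  2.0639e+02]
 [ 5.3000e-01  4.2520e+02 -6.9840e+01  5.3242e+02  1.9435e+02]
 [ 5.7000e-01  4.2997e+02 -1.0505e+02  5.5794e+02  1.7960e+02]
 [ 6.1000e-01  4.3518e+02 -1.4350e+02  5.8989e+02  1.6113e+02]]
-1 -0.008 [[420.28140698 145.16918034]] [[429.39709365 284.48873386]]
-1 0.008 [[414.07138176 148.77650984]] [[419.13424169 282.16200085]]
1 -0.008 [[381.85070708 121.67107794]] [[439.93355434 225.98290281]]
1 0.008 [[375.66959054 124.91282457]] [[429.90172787 223.74637071]]
```

View pics/c_grip.png

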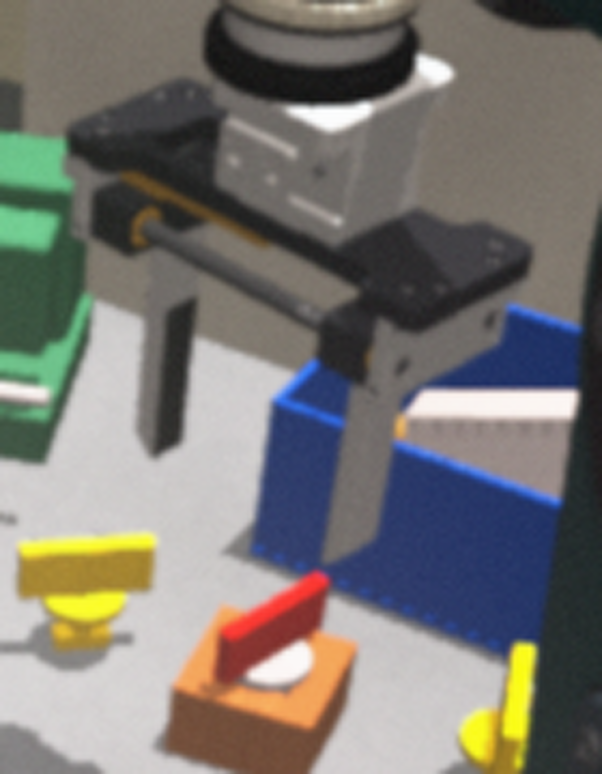

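```bash
python3 - <<'E'
from h import *
delta([.5045,-.4433,.100],76)
E
```

```text
t 3.2 tcp [ 0.4816 -0.3483  0.2127] rpy [-1.7991e+02 -9.0000e-02  7.6000e+01] F [ 0.2 -0.2 -0.5] T [-0.04  0.1   0.01] w 0.0936 q [-41.  11.  72.   0.  97. -27.]
shift cm [-8.68  4.54 11.25] turnz -0.0 len 14.91
```

Emit:
arm_command:
  plan: [-3, 1.5, 1, 0, 0, 0, 0.3, -3, 1.5, 3, 0, 0, 0, 0.3, -2.7, 1.5, 3, 0, 0, 0, 0.3, 0, 0, 3, 0, 0, 0, 0.3, 0, 0, 1, 0, 0, 0, 0.3, 0, 0, 0, 0, 0, 0, 0.3]

```text
time: 3.95
tool_pos: [0.5046, -0.4428, 0.1036]
ee_rot: [-3.141, -0.001, 1.328]
wrist_force: [0.3, -0.2, 0.1]
width: 0.0657
```

```bash
python3 - <<'E'
from h import *
for n in('top','side'):
    s=snap(n,n+'2.png'); pickle.dump(s,open(n+'2.pkl','wb'))
delta([.5045,-.4433,.061],76)
crop(s,340,80,480,220,4.3,'c_grip2.png')
E
```

```text
t 4.05 tcp [ 0.5054 -0.444   0.1057] rpy [1.7984e+02 9.0000e-02 7.6070e+01] F [ 0.4 -0.   0. ] T [-0.09  0.11  0.  ] w 0.0658 q [-46.  23.  69.   0.  88. -32.]
shift cm [ 0.05 -0.11  4.47] turnz 0.07 len 4.47
```

View pics/c_grip2.png

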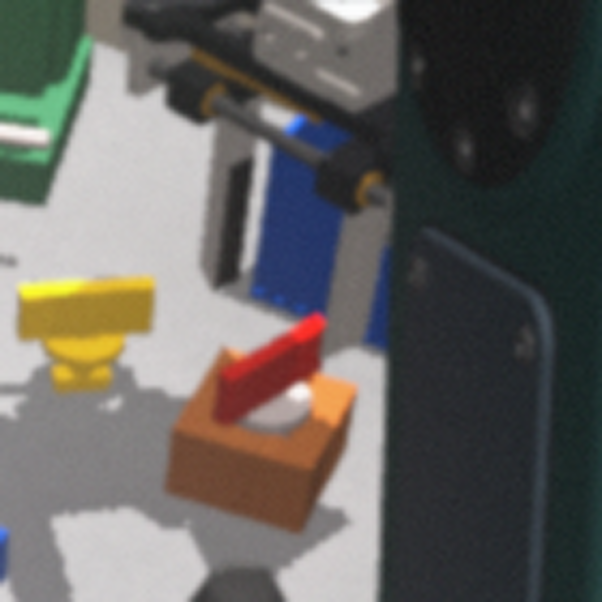

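```bash
python3 - <<'E'
from h import *
s=load('side2.pkl')
from scipy.spatial.transform import Rotation as R
Rm=R.from_euler('xyz',np.radians([180,0,76.])).as_matrix()
def c(p): 
    q=proj(s,p)[0]; return ((q-[340,80])*4.3).round(0)
for T in([.5045,-.4433,.104],[.5045,-.4433,.061]):
  for sy in(-1,1):
    for dx in(-.008,.008):
      for k in(.0329,.0454):
        p=np.array(T)+Rm@np.array([dx,sy*k,.008]); print(T[2],'y',sy*k,'x',dx,c(p))
print('bar top ends', c([.5045+.035*np.cos(1.3265),-.4433+.035*np.sin(1.3265),.08]),c([.5045-.035*np.cos(1.3265),-.4433-.035*np.sin(1.3265),.08]))
E
python3 - <<'E'
from PIL import Image
E
python3 -c "
from h import *
s=load('side2.pkl'); crop(s,380,125,440,185,10,'c3.png')"
```

```text
0.104 y -0.0329 x -0.008 [338. 339.]
0.104 y -0.0454 x -0.008 [358. 352.]
0.104 y -0.0329 x 0.008 [315. 353.]
0.104 y -0.0454 x 0.008 [335. 366.]
0.104 y 0.0329 x -0.008 [236. 275.]
0.104 y 0.0454 x -0.008 [218. 264.]
0.104 y 0.0329 x 0.008 [213. 288.]
0.104 y 0.0454 x 0.008 [195. 277.]
0.061 y -0.0329 x -0.008 [325. 410.]
0.061 y -0.0454 x -0.008 [345. 423.]
0.061 y -0.0329 x 0.008 [303. 424.]
0.061 y -0.0454 x 0.008 [322. 437.]
0.061 y 0.0329 x -0.008 [227. 346.]
0.061 y 0.0454 x -0.008 [209. 334.]
0.061 y 0.0329 x 0.008 [204. 359.]
0.061 y 0.0454 x 0.008 [186. 347.]
bar top ends [220. 370.] [320. 311.]
```

View pics/c3.png

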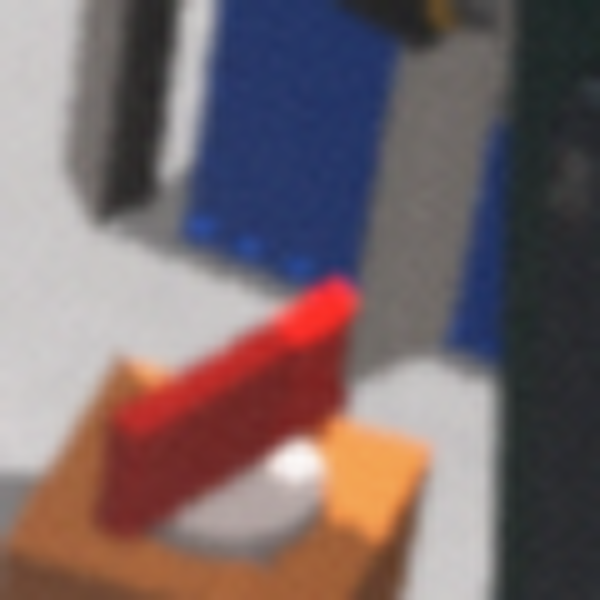

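Emit:
arm_command:
  plan: [0, 0, 1.5, 0, 0, 0, 0.3, 0, 0, 1.5, 0, 0, 0, 0.3, 0, 0, 0.9, 0, 0, 0, 0.3, 0, 0, 0.3, 0, 0, 0, 0.3, 0, 0, 0, 0, 0, 0, 0.3]

```text
time: 4.68
tool_pos: [0.5044, -0.4442, 0.061]
ee_rot: [-3.141, -0.0, 1.326]
wrist_force: [0.3, 0.6, 0.3]
width: 0.0659
```

Emit:
arm_command:
  plan: [0, 0, 0, 0, 0, 0, 0.7, 0, 0, 0, 0, 0, 0, 1, 0, 0, 0, 0, 0, 0, 1, 0, 0, 0, 0, 0, 0, 1, 0, 0, 0, 0, 0, 0, 1, 0, 0, 0, 0, 0, 0, 1]

```text
time: 5.42
tool_pos: [0.5045, -0.4442, 0.0614]
ee_rot: [3.141, -0.0, 1.327]
wrist_force: [-0.3, -0.1, -1.4]
width: 0.0096
```

```bash
python3 - <<'E'
from h import *
for n in('top','side'):
    s=snap(n,n+'3.png'); pickle.dump(s,open(n+'3.pkl','wb'))
delta([.5045,-.4433,.061],76)
crop(s,370,110,450,190,7,'c_grip3.png')
E
```

```text
t 5.53 tcp [ 0.5045 -0.4442  0.0614] rpy [ 1.7999e+02 -1.0000e-02  7.6010e+01] F [-0.3  0.5  0.3] T [-0.08  0.02  0.05] w 0.0094 q [-46.  24.  72.   0.  83. -32.]
shift cm [ 0.09 -0.03  0.04] turnz 0.01 len 0.1
```

View pics/c_grip3.png

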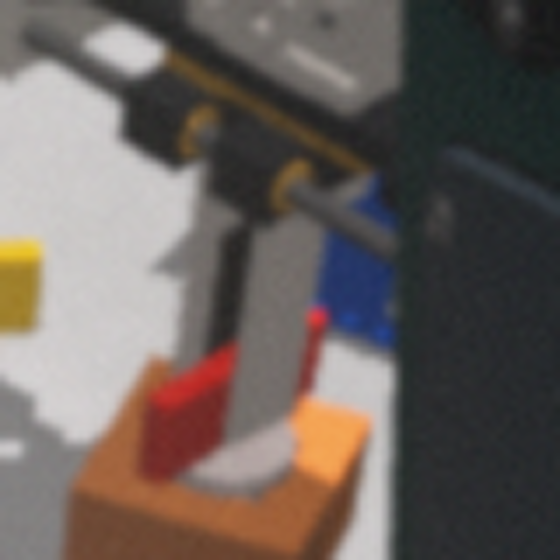

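Emit:
arm_command:
  plan: [0, 0, -1, 0, 0, 0, 1, 0, 0, -2, 0, 0, 0, 1, 0, 0, -3, 0, 0, 0, 1, 0, 0, -3, 0, 0, 0, 1, 0, 0, -2, 0, 0, 0, 1, 0, 0, 0, 0, 0, 0, 1]

```text
time: 6.28
tool_pos: [0.5056, -0.4453, 0.1757]
ee_rot: [3.136, 0.004, 1.327]
wrist_force: [1.0, -0.1, -2.4]
width: 0.0098
```

```bash
python3 - <<'E'
from h import *
for n in('top','side'):
    s=snap(n,n+'4.png'); pickle.dump(s,open(n+'4.pkl','wb'))
delta([.5422,-.0621,.171],78.37)
crop(s,340,20,460,180,4.5,'c_grip4.png')
E
```

```text
t 6.38 tcp [ 0.5044 -0.4441  0.1716] rpy [179.99   0.    76.01] F [ 0.4  0.6 -2.7] T [-0.08  0.12 -0.05] w 0.01 q [-46.  21.  64.   0.  95. -32.]
shift cm [37.98 -5.57  0.06] turnz -2.36 len 38.39
```

View pics/c_grip4.png

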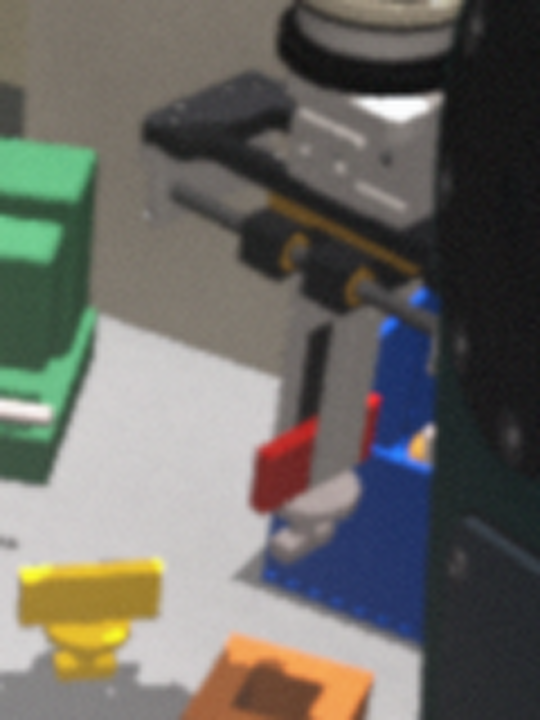

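Emit:
arm_command:
  plan: [3, -0.5, 0, 0, 0, 0, 1, 5.5, -0.8, 0, 0, 0, 0, 1, 5.5, -0.8, 0, 0, 0, 0, 1, 5.5, -0.8, 0, 0, 0, 0, 1, 5.5, -0.8, 0, 0, 0, 0, 1, 5.5, -0.8, 0, 0, 0, 0, 1, 5, -0.8, 0, 0, 0, -1, 1, 2.5, -0.3, 0, 0, 0, -1.4, 1]

```text
time: 7.38
tool_pos: [0.5406, -0.059, 0.1699]
ee_rot: [-3.139, -0.001, 1.372]
wrist_force: [0.5, -0.6, -2.6]
width: 0.0098
```

Emit:
arm_command:
  plan: [0, 0, 2, 0, 0, 0, 1, 0, 0, 2, 0, 0, 0, 1, 0, 0, 0.4, 0, 0, 0, 1, 0, 0, 0, 0, 0, 0, 1, 0, 0, 0, 0, 0, 0, 1]

```text
time: 8.0
tool_pos: [0.5421, -0.0621, 0.1283]
ee_rot: [3.14, -0.0, 1.368]
wrist_force: [0.3, 0.4, -2.6]
width: 0.0098
```

```bash
python3 - <<'E'
from h import *
for n in('top','side'):
    s=snap(n,n+'5.png'); pickle.dump(s,open(n+'5.pkl','wb'))
delta([.5422,-.0621,.127],78.37)
crop(s,200,140,360,300,4.5,'c5.png')
E
```

```text
t 8.1 tcp [ 0.5422 -0.0622  0.1285] rpy [ 1.799e+02 -1.000e-02  7.839e+01] F [-0.1 -1.1 -3.5] T [-0.06  0.1   0.01] w 0.0096 q [-12.   6.  87.   0.  87.  -1.]
shift cm [0.01 0.   0.15] turnz 0.02 len 0.15
```

View pics/c5.png

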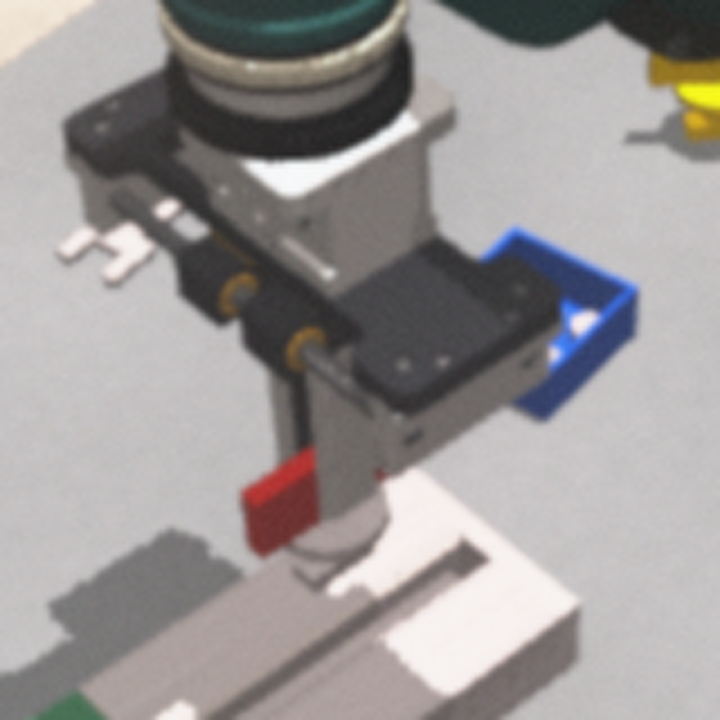

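View pics/top5.png

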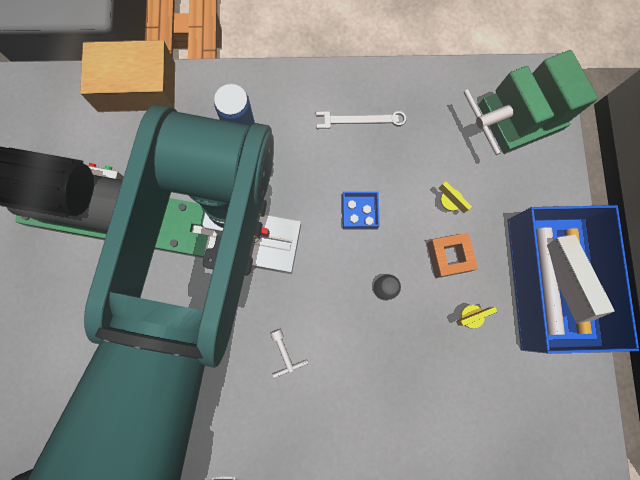

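View pics/side5.png

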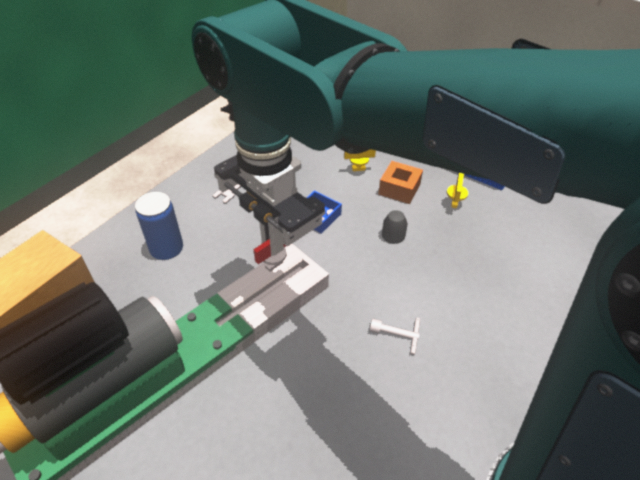

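```bash
python3 - <<'E'
from h import *
t=load('top5.pkl');s=load('side5.pkl')
z=np.arange(.13,.62,.04)
print(np.c_[z,proj(s,np.c_[np.full(len(z),.5422),np.full(len(z),-.0622),z]),proj(t,np.c_[np.full(len(z),.5422),np.full(len(z),-.0622),z])].round(2))
# kin: fit h,L1,L3,Lt? print sums
from bench import robot
E
```

```text
[[ 1.3000e-01  2.7182e+02  2.4511e+02  2.4871e+02  2.2905e+02]
 [ 1.7000e-01  2.7020e+02  2.2779e+02  2.4577e+02  2.2397e+02]
 [ 2.1000e-01  2.6846e+02  2.0919e+02  2.4252e+02  2.1832e+02]
 [ 2.5000e-01  2.6658e+02  1.8915e+02  2.3888e+02  2.1202e+02]
 [ 2.9000e-01  2.6455e+02  1.6749e+02  2.3479e+02  2.0493e+02]
 [ 3.3000e-01  2.6235e+02  1.4403e+02  2.3016e+02  1.9691e+02]
 [ 3.7000e-01  2.5996e+02  1.1851e+02  2.2487e+02  1.8774e+02]
 [ 4.1000e-01  2.5736e+02  9.0670e+01  2.1877e+02  1.7717e+02]
 [ 4.5000e-01  2.5450e+02  6.0160e+01  2.1166e+02  1.6486e+02]
 [ 4.9000e-01  2.5135e+02  2.6580e+01  2.0327e+02  1.5032e+02]
 [ 5.3000e-01  2.4787e+02 -1.0560e+01  1.9322e+02  1.3290e+02]
 [ 5.7000e-01  2.4401e+02 -5.1840e+01  1.8095e+02  1.1164e+02]
 [ 6.1000e-01  2.3968e+02 -9.8010e+01  1.6565e+02  8.5130e+01]]
```

Emit:
arm_command:
  plan: [0, 0, 1.5, 0, 0, 0, 1, 0, 0, 1.5, 0, 0, 0, 1, 0, 0, 0.8, 0, 0, 0, 1, 0, 0, 0, 0, 0, 0, 1, 0, 0, 0, 0, 0, 0, 1]

```text
time: 8.72
tool_pos: [0.5419, -0.062, 0.0897]
ee_rot: [3.141, -0.0, 1.369]
wrist_force: [0.1, -0.8, -2.2]
width: 0.0097
```

```bash
python3 - <<'E'
from h import *
for n in('top','side'):
    s=snap(n,n+'6.png'); pickle.dump(s,open(n+'6.pkl','wb'))
    crop(s,*((200,190,340,310,5) if n=='side' else (190,180,310,280,6)),'c6%s.png'%n)
delta([.5422,-.0621,.057],78.37)
u=np.array([np.cos(np.radians(78.37)),np.sin(np.radians(78.37)),0]); v=np.array([-u[1],u[0],0])
T=np.array([.5422,-.0621,.0905])
for nm,p in dict(head_front=T+[0,0,-.047]+.0135*u,head_back=T+[0,0,-.047]-.0135*u,wingTopPlus=T+[0,0,.019]+.035*u,wingTopMinus=T+[0,0,.019]-.035*u).items():
    print(nm,((proj(s,p)-[200,190])*5).round(0),((proj(load('top6.pkl'),p)-[190,180])*6).round())
E
```

```text
t 8.82 tcp [ 0.5421 -0.062   0.0902] rpy [179.92  -0.    78.41] F [-0.3  0.1 -2.7] T [-0.03  0.06 -0.04] w 0.01 q [-12.   8.  90.   0.  82.  -1.]
shift cm [-0.01  0.01  3.32] turnz 0.04 len 3.32
head_front [[345. 465.]] [[343. 343.]]
head_back [[404. 423.]] [[426. 358.]]
wingTopPlus [[279. 373.]] [[244. 288.]]
wingTopMinus [[443. 265.]] [[477. 330.]]
```

View pics/c6side.png

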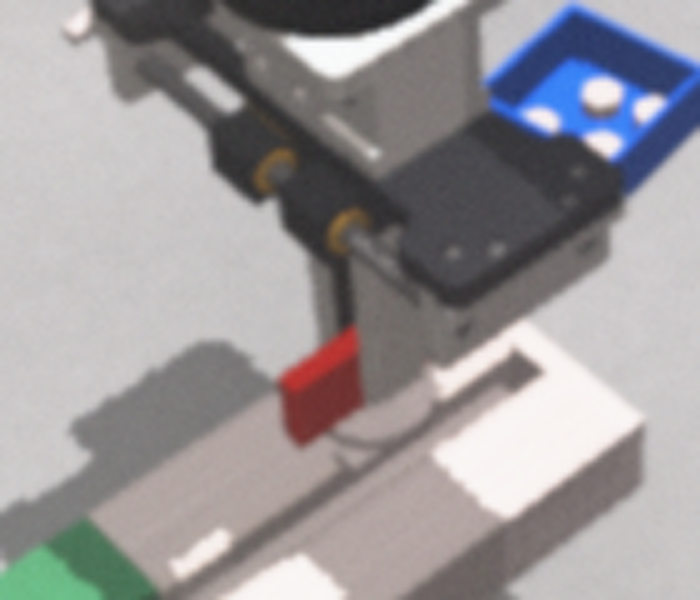

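View pics/c6top.png

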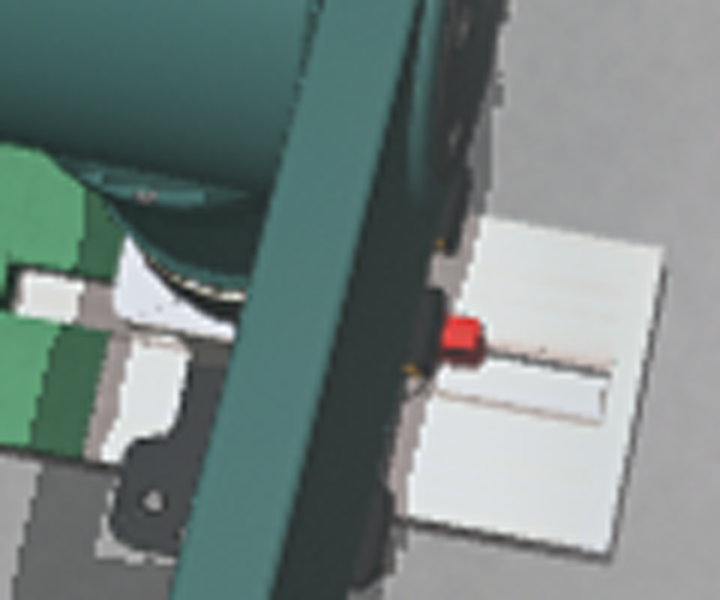

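Emit:
arm_command:
  plan: [0, 0.07, 0.5, 0, 0, 0, 1, 0, 0, 0.5, 0, 0, 0, 1, 0, 0, 0.5, 0, 0, 0, 1, 0, 0, 0, 0, 0, 0, 1]

```text
time: 9.32
tool_pos: [0.5417, -0.0619, 0.0736]
ee_rot: [-3.14, -0.0, 1.368]
wrist_force: [0.3, 0.8, -2.2]
width: 0.0098
```

```bash
python3 - <<'E'
from h import *
delta([.5422,-.0621,.057],78.37)
E
```

```text
t 9.32 tcp [ 0.5417 -0.0619  0.0736] rpy [-1.799e+02 -1.000e-02  7.841e+01] F [ 0.3  0.8 -2.2] T [-0.04  0.01 -0.01] w 0.0098 q [-12.   8.  91.   0.  81.  -1.]
shift cm [-0.01  0.05  1.66] turnz 0.04 len 1.66
```

Emit:
arm_command:
  plan: [0, 0, 0.5, 0, 0, 0, 1, 0, 0, 0.5, 0, 0, 0, 1, 0, 0, 0.4, 0, 0, 0, 1, 0, 0, 0.15, 0, 0, 0, 1, 0, 0, 0, 0, 0, 0, 1, 0, 0, 0, 0, 0, 0, 1]

```text
time: 10.07
tool_pos: [0.5425, -0.0621, 0.0592]
ee_rot: [3.141, -0.0, 1.368]
wrist_force: [1.1, -0.6, -3.3]
width: 0.0097
```

```bash
python3 - <<'E'
from h import *
delta([.5422,-.0621,.057],78.37)
s=snap('side'); crop(s,200,190,340,310,5,'c7side.png')
E
```

```text
t 10.07 tcp [ 0.5425 -0.0621  0.0592] rpy [ 1.7997e+02 -1.0000e-02  7.8410e+01] F [ 1.1 -0.6 -3.3] T [-0.1   0.    0.02] w 0.0097 q [-12.   9.  92.   0.  79.  -1.]
shift cm [-0.01 -0.03  0.22] turnz 0.04 len 0.22
```

View pics/c7side.png

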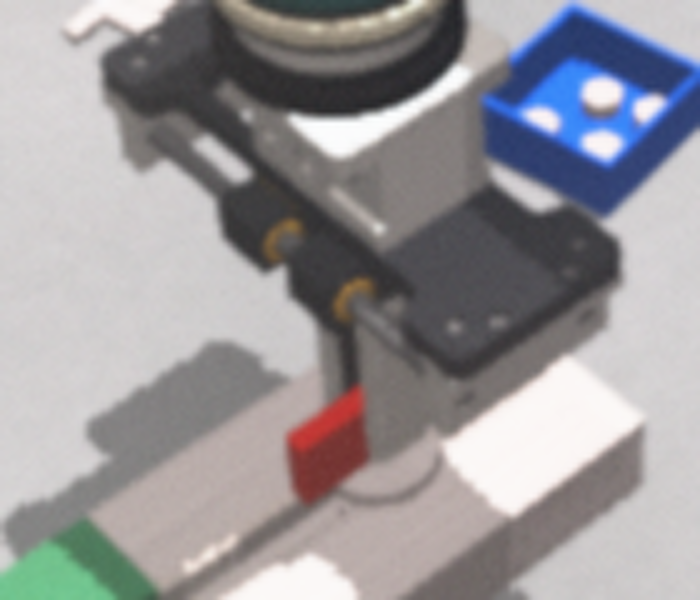

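Emit:
arm_command:
  plan: [0, 0, 0.15, 0, 0, 0, 1, 0, 0, 0, 0, 0, 0, 1, 0, 0, 0, 0, 0, 0, 0.8, 0, 0, 0, 0, 0, 0, 0.7, 0, 0, 0, 0, 0, 0, 0.7, 0, 0, 0, 0, 0, 0, 0.7, 0, 0, 0, 0, 0, 0, 0.7, 0, 0, 0, 0, 0, 0, 0.7]

```text
time: 11.12
tool_pos: [0.5423, -0.0621, 0.0575]
ee_rot: [3.142, -0.0, 1.368]
wrist_force: [0.0, -0.3, -0.0]
width: 0.0282
```

```bash
python3 - <<'E'
from h import *
delta([.5422,-.0621,.057],78.37)
s=snap('side'); crop(s,200,190,340,310,5,'c8side.png')
E
```

```text
t 11.12 tcp [ 0.5423 -0.0621  0.0575] rpy [180.   -0.   78.4] F [ 0.  -0.3 -0. ] T [-0.12  0.1  -0.03] w 0.0282 q [-12.   9.  92.   0.  79.  -1.]
shift cm [-0.01 -0.01  0.05] turnz 0.03 len 0.05
```

View pics/c8side.png

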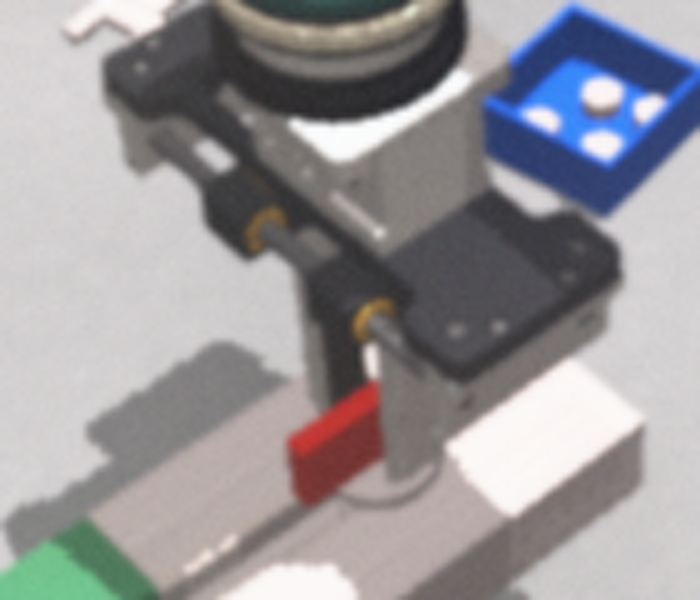

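Emit:
arm_command:
  plan: [0, 0, 0, 0, 0, 0, 1, 0, 0, 0, 0, 0, 0, 1, 0, 0, 0, 0, 0, 0, 1, 0, 0, 0, 0, 0, 0, 1, 1, 0, 0, 0, 0, 0, 1, 1, 0, 0, 0, 0, 0, 1, 1, 0, 0, 0, 0, 0, 1, 0, 0, 0, 0, 0, 0, 1]

```text
time: 12.18
tool_pos: [0.5486, -0.0308, 0.0575]
ee_rot: [-3.142, -0.002, 1.37]
wrist_force: [-0.1, 2.0, 0.3]
width: 0.0095
```

```bash
python3 - <<'E'
from h import *
delta([.5664,.0554,.0575],78.37)
s=snap('side'); crop(s,200,190,340,310,5,'c9side.png')
E
```

```text
t 12.18 tcp [ 0.5486 -0.0308  0.0575] rpy [-1.80e+02 -1.20e-01  7.85e+01] F [-0.1  2.   0.3] T [0.22 0.04 0.02] w 0.0095 q [-9. 10. 91.  0. 79.  2.]
shift cm [8.81 0.02 0.01] turnz 0.13 len 8.81
```

View pics/c9side.png

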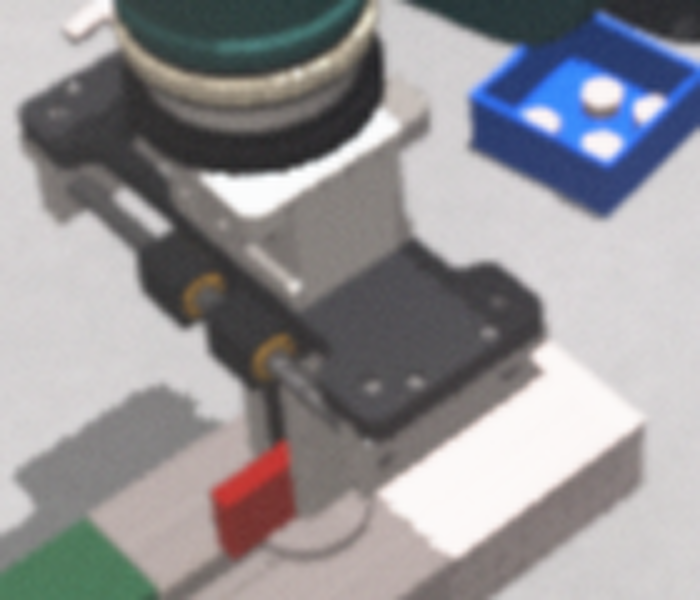

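Emit:
arm_command:
  plan: [1.5, 0, 0, 0, 0, 0, 1, 1.5, 0, 0, 0, 0, 0, 1, 1.5, 0, 0, 0, 0, 0, 1, 1.5, 0, 0, 0, 0, 0, 1, 1, 0, 0, 0, 0, 0, 1, 1, 0, 0, 0, 0, 0, 1, 0, 0, 0, 0, 0, 0, 1]

```text
time: 13.1
tool_pos: [0.5643, 0.047, 0.0571]
ee_rot: [-3.141, -0.001, 1.37]
wrist_force: [0.1, 0.3, -1.6]
width: 0.0095
```

```bash
python3 - <<'E'
from h import *
delta([.5664,.0554,.0575],78.37)
s=snap('side','side10.png')
s=snap('top','top10.png')
E
```

```text
t 13.1 tcp [0.5643 0.047  0.0571] rpy [-1.7995e+02 -7.0000e-02  7.8470e+01] F [ 0.1  0.3 -1.6] T [0.06 0.06 0.01] w 0.0095 q [-1. 12. 89.  0. 79. 10.]
shift cm [ 0.86  0.04 -0.04] turnz 0.1 len 0.87
```

View pics/side10.png

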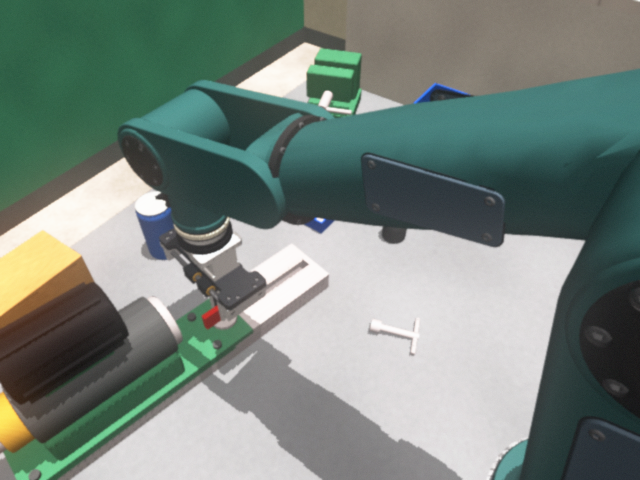

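View pics/top10.png

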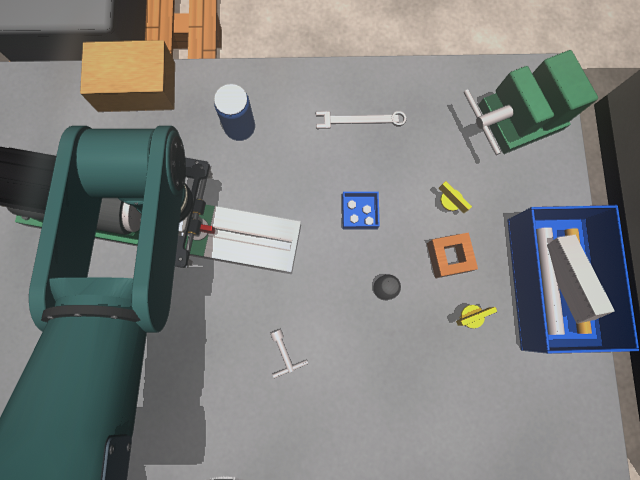

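Emit:
arm_command:
  plan: [0.3, 0, 0, 0, 0, 0, 1, 0.3, 0, 0, 0, 0, 0, 1, 0.1, 0, 0, 0, 0, 0, 1, 0, 0, 0, 0, 0, 0, 1]

```text
time: 13.7
tool_pos: [0.5658, 0.0526, 0.0574]
ee_rot: [-3.142, -0.0, 1.368]
wrist_force: [-0.1, -0.0, -3.1]
width: 0.0097
```

Emit:
arm_command:
  plan: [0.1, 0, 0, 0, 0, 0, 1, 0, 0, 0, 0, 0, 0, 1]

```text
time: 13.95
tool_pos: [0.566, 0.0536, 0.0575]
ee_rot: [3.142, -0.0, 1.368]
wrist_force: [0.1, -0.3, -2.8]
width: 0.0098
```

Emit:
arm_command:
  plan: [0.1, 0, 0, 0, 0, 0, 1, 0, 0, 0, 0, 0, 0, 1]

```text
time: 14.2
tool_pos: [0.5662, 0.0546, 0.0575]
ee_rot: [3.142, -0.0, 1.369]
wrist_force: [0.3, 0.7, -2.3]
width: 0.0097
```

Emit:
arm_command:
  plan: [0.1, 0, 0, 0, 0, 0, 1, 0, 0, 0, 0, 0, 0, 1]

```text
time: 14.45
tool_pos: [0.5664, 0.0553, 0.0575]
ee_rot: [-3.142, 0.001, 1.368]
wrist_force: [-0.8, -0.9, -4.0]
width: 0.0095
```

Emit:
arm_command:
  plan: [0.1, 0, 0, 0, 0, 0, 1, 0, 0, 0, 0, 0, 0, 1]

```text
time: 14.7
tool_pos: [0.5664, 0.0554, 0.0575]
ee_rot: [-3.141, 0.002, 1.368]
wrist_force: [-0.6, -4.2, -2.2]
width: 0.0097
```

Emit:
arm_command:
  plan: [0.1, 0, 0, 0, 0, 0, 1, 0, 0, 0, 0, 0, 0, 1]

```text
time: 14.95
tool_pos: [0.5664, 0.0556, 0.0575]
ee_rot: [-3.141, 0.004, 1.368]
wrist_force: [-2.2, -6.6, -1.6]
width: 0.0099
```

```bash
python3 - <<'E'
from h import *
delta([.5664,.0554,.0575],78.37)
s=snap('side'); crop(s,150,260,270,370,6,'c11side.png')
E
```

```text
t 14.95 tcp [0.5664 0.0556 0.0575] rpy [-179.98    0.22   78.38] F [-2.2 -6.6 -1.6] T [-1.48  0.48  0.04] w 0.0099 q [ 0. 12. 89. -0. 79. 12.]
shift cm [-0.02 -0.   -0.  ] turnz 0.01 len 0.02
```

View pics/c11side.png

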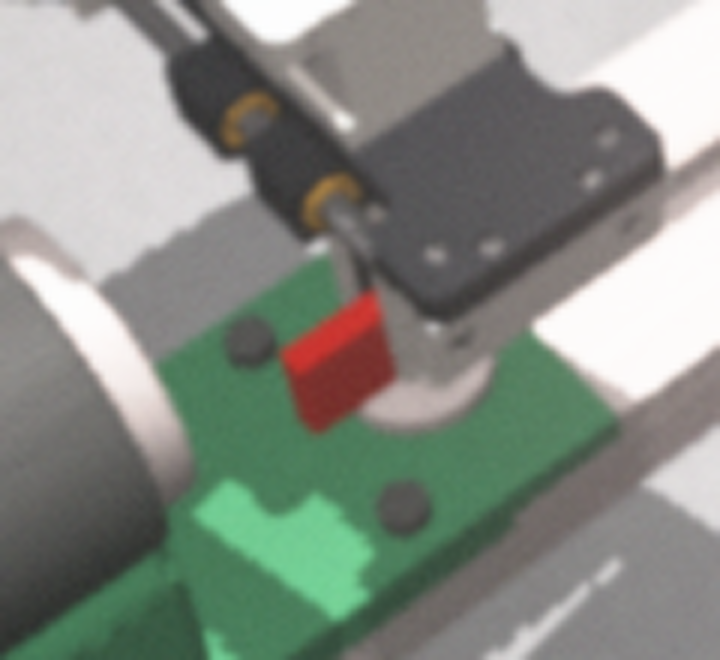

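Emit:
arm_command:
  plan: [-0.1, 0, 0, 0, 0, 0, 0.9, 0, 0, 0, 0, 0, 0, 0.6, 0, 0, 0, 0, 0, 0, 0.47, 0, 0, 0, 0, 0, 0, 0.47, 0, 0, 0, 0, 0, 0, 0.47, 0, 0, 0, 0, 0, 0, 0.47]

```text
time: 15.75
tool_pos: [0.5667, 0.0567, 0.0575]
ee_rot: [3.141, -0.0, 1.369]
wrist_force: [0.0, 0.0, 0.1]
width: 0.0494
```

```bash
cat >> h.py <<'E'
def bed():
    from bench import robot
    o=robot.get_obs(); a=np.radians(78.37); d=(o['tool_pos'][:2]-[.5664,.0554])*1000
    yaw=np.degrees(o['ee_rot'][2])
    print('t',round(o['time'],2),'bed xy mm',round(float(d@[np.cos(a),np.sin(a)]),1),round(float(d@[-np.sin(a),np.cos(a)]),1),'z',o['tool_pos'][2].round(4),'yaw rel',round(yaw-78.37,2),'F bed',[round(float(o['wrist_force'][:2]@k),1) for k in([np.cos(a),np.sin(a)],[-np.sin(a),np.cos(a)])],round(o['wrist_force'][2],1),'w',o['width'].round(4))
E
python3 - <<'E'
from h import *
bed()
s=snap('side'); crop(s,150,260,270,370,6,'c12side.png')
E
```

```text
Traceback (most recent call last):
  File "h.py", line 39, in bed
    print('t',round(o['time'],2),'bed xy mm',round(float(d@[np.cos(a),np.sin(a)]),1),round(float(d@[-np.sin(a),np.cos(a)]),1),'z',o['tool_pos'][2].round(4),'yaw rel',round(yaw-78.37,2),'F bed',[round(float(o['wrist_force'][:2]@k),1) for k in([np.cos(a),np.sin(a)],[-np.sin(a),np.cos(a)])],round(o['wrist_force'][2],1),'w',o['width'].round(4))
                                                                                                                                                                                                                                                                                                                                  ^^^^^^^^^^^^^^^^
AttributeError: 'float' object has no attribute 'round'
```

```bash
sed -i "s/o\['width'\].round(4)/round(o['width'],4)/" h.py
python3 - <<'E'
from h import *
bed()
s=snap('side'); crop(s,150,260,270,370,6,'c12side.png')
E
```

```text
t 15.75 bed xy mm 1.3 -0.0 z 0.0575 yaw rel 0.04 F bed [0.0, -0.0] 0.1 w 0.0494
```

View pics/c12side.png

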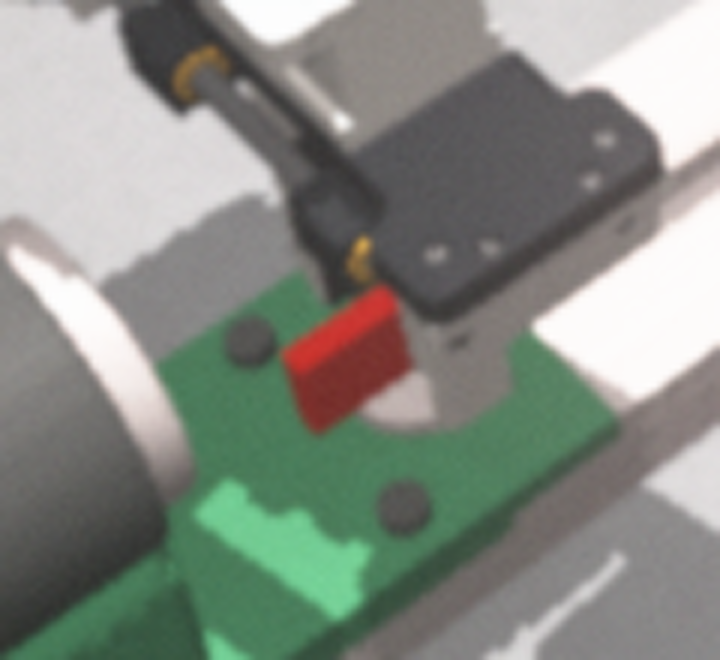

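Emit:
arm_command:
  plan: [-1.5, 0, 0, 0, 0, 0, 0.47, -1.8, 0, 0, 0, 0, 0, 0.47, 0, -0.8, 0, 0, 0, 0, 0.47, 0, -0.6, 0, 0, 0, 0, 0.47, 0, -0.3, 0, 0, 0, 0, 0.47, 0, 0, 0, 0, 0, 0, 0.47]

```text
time: 16.55
tool_pos: [0.5431, 0.028, 0.0576]
ee_rot: [3.141, -0.0, 1.369]
wrist_force: [-0.1, -0.7, 0.5]
width: 0.0493
```

```bash
python3 - <<'E'
from h import *
bed()
s=snap('side'); crop(s,150,260,270,370,6,'c13side.png')
s=snap('top'); crop(s,140,170,260,270,6,'c13top.png')
E
```

```text
t 16.55 bed xy mm -31.5 17.2 z 0.0576 yaw rel 0.07 F bed [-0.7, -0.0] 0.5 w 0.0493
```

View pics/c13side.png

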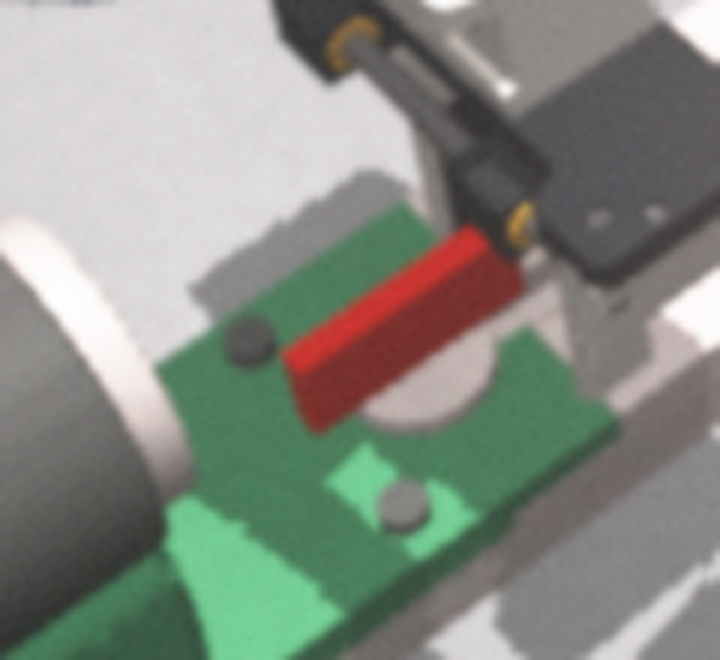

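View pics/c13top.png

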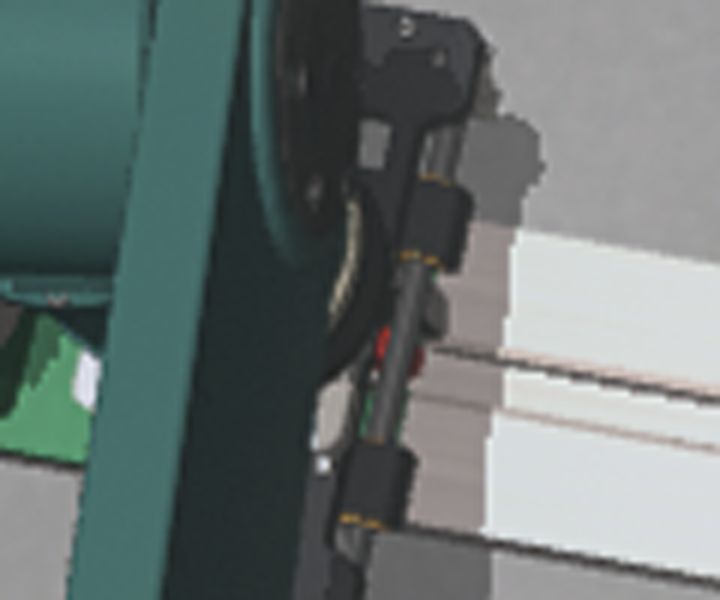

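Emit:
arm_command:
  plan: [0, -0.3, 0, 0, 0, 0, 0.47, 0, -0.3, 0, 0, 0, 0, 0.47, 0, -0.3, 0, 0, 0, 0, 0.47, 0, -0.3, 0, 0, 0, 0, 0.47, 0.1, -0.3, 0, 0, 0, 0, 0.47, 0, 0, 0, 0, 0, 0, 0.47]

```text
time: 17.4
tool_pos: [0.5285, 0.0317, 0.0576]
ee_rot: [-3.141, -0.0, 1.368]
wrist_force: [1.1, -1.7, -0.2]
width: 0.0502
```

```bash
python3 - <<'E'
from h import *
bed()
s=snap('side'); crop(s,150,260,270,370,6,'c14side.png')
E
```

```text
t 17.4 bed xy mm -30.9 32.3 z 0.0576 yaw rel 0.03 F bed [-1.4, -1.5] -0.2 w 0.0502
```

View pics/c14side.png

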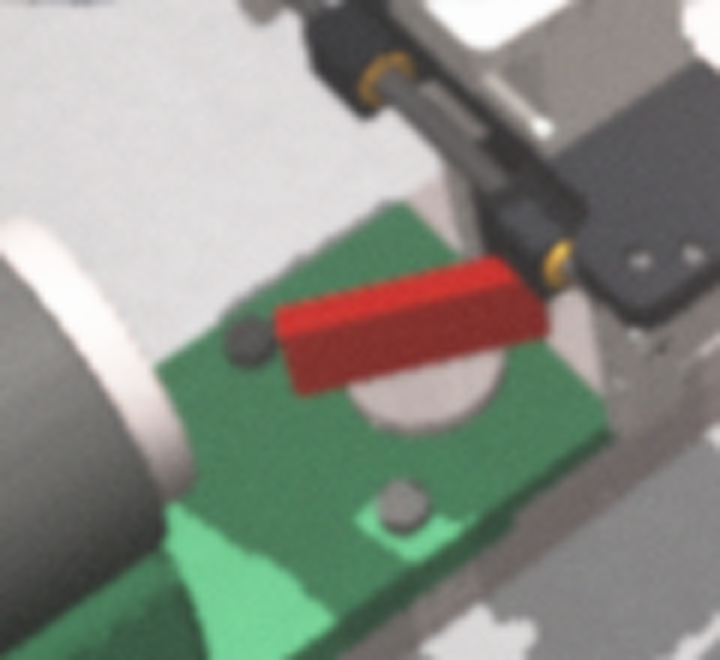

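Emit:
arm_command:
  plan: [0.1, -0.3, 0, 0, 0, 0, 0.47, 0.15, -0.3, 0, 0, 0, 0, 0.47, 0.2, -0.25, 0, 0, 0, 0, 0.47, 0.2, -0.25, 0, 0, 0, 0, 0.47, 0.25, -0.15, 0, 0, 0, 0, 0.47, 0, 0, 0, 0, 0, 0, 0.47]

```text
time: 18.2
tool_pos: [0.5182, 0.0433, 0.0575]
ee_rot: [-3.141, -0.001, 1.369]
wrist_force: [0.1, -2.3, 0.9]
width: 0.0497
```

```bash
python3 - <<'E'
from h import *
bed()
s=snap('side'); crop(s,150,260,270,370,6,'c15side.png')
E
```

```text
t 18.2 bed xy mm -21.5 44.8 z 0.0575 yaw rel 0.06 F bed [-2.2, -0.6] 0.9 w 0.0497
```

View pics/c15side.png

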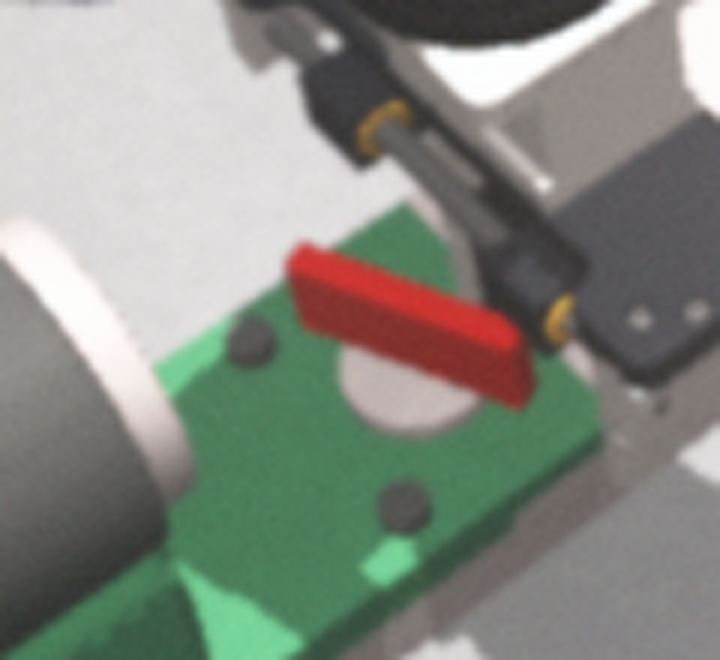

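Emit:
arm_command:
  plan: [0.2, -0.1, 0, 0, 0, 0, 0.47, 0.25, -0.1, 0, 0, 0, 0, 0.47, 0, 0, 0, 0, 0, 0, 0.47, -1, 0, 0, 0, 0, 0, 0.47, -1, 0, 0, 0, 0, 0, 0.47, 0, 2.4, 0, 0, 0, 0, 0.47, 0, 2.3, 0, 0, 0, 0, 0.47, 0, 0, 0, 0, 0, 0, 0.47]

```text
time: 19.25
tool_pos: [0.56, 0.0181, 0.0572]
ee_rot: [-3.141, -0.001, 1.368]
wrist_force: [-0.4, -0.3, -0.1]
width: 0.0499
```

```bash
python3 - <<'E'
from h import *
bed()
s=snap('side'); crop(s,150,260,270,370,6,'c16side.png')
E
```

```text
t 19.25 bed xy mm -37.8 -1.3 z 0.0572 yaw rel -0.02 F bed [-0.4, 0.3] -0.1 w 0.0499
```

View pics/c16side.png

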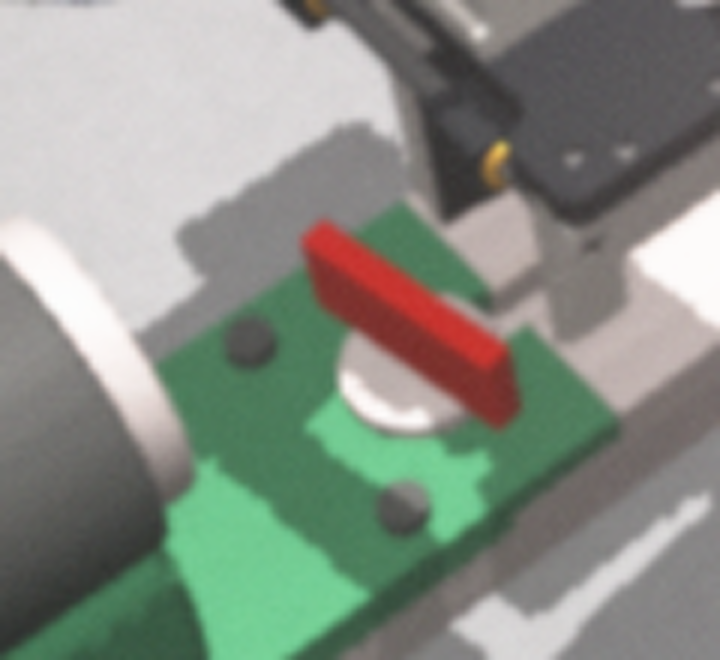

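Emit:
arm_command:
  plan: [0.8, -0.1, 0, 0, 0, 0, 0.47, 0.6, 0, 0, 0, 0, 0, 0.47, 0.4, 0, 0, 0, 0, 0, 0.47, 0.3, 0, 0, 0, 0, 0, 0.47, 0.2, 0, 0, 0, 0, 0, 0.47, 0, 0, 0, 0, 0, 0, 0.47]

```text
time: 20.05
tool_pos: [0.563, 0.0415, 0.0574]
ee_rot: [3.142, -0.0, 1.369]
wrist_force: [0.1, -0.8, -0.1]
width: 0.0495
```

Emit:
arm_command:
  plan: [0.1, 0, 0, 0, 0, 0, 0.47, 0.1, 0, 0, 0, 0, 0, 0.47, 0, 0, 0, 0, 0, 0, 0.47]

```text
time: 20.42
tool_pos: [0.5632, 0.0419, 0.0576]
ee_rot: [-3.141, 0.003, 1.368]
wrist_force: [-2.3, -4.7, 1.8]
width: 0.0498
```

```bash
python3 - <<'E'
from h import *
bed()
s=snap('side'); crop(s,150,260,270,370,6,'c17side.png')
E
```

```text
t 20.43 bed xy mm -13.9 0.4 z 0.0576 yaw rel 0.01 F bed [-5.1, 1.3] 1.8 w 0.0498
```

View pics/c17side.png

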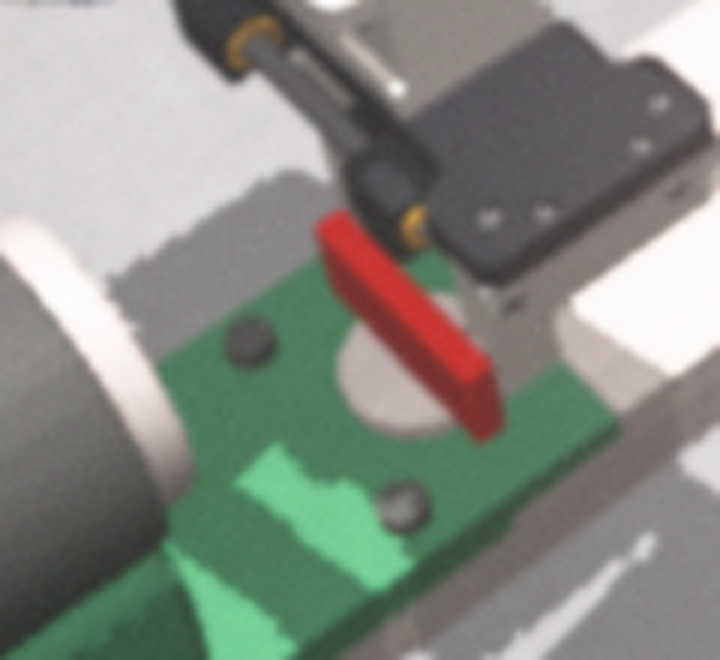

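Emit:
arm_command:
  plan: [0.1, 0, 0, 0, 0, 0, 0.47, 0.1, 0, 0, 0, 0, 0, 0.47, 0, 0, 0, 0, 0, 0, 0.47]

```text
time: 20.85
tool_pos: [0.5633, 0.0423, 0.0579]
ee_rot: [-3.141, 0.006, 1.368]
wrist_force: [-3.5, -8.6, 3.4]
width: 0.05
```

```bash
python3 - <<'E'
from h import *
bed()
E
```

```text
t 20.85 bed xy mm -13.5 0.4 z 0.0579 yaw rel -0.01 F bed [-9.1, 1.7] 3.4 w 0.05
```

Emit:
arm_command:
  plan: [-1, 0, 0, 0, 0, 0, 0.47, -2, 0, 0, 0, 0, 0, 0.47, -2, 0, -2, 0, 0, 0, 0.47, -2, 0, -4, 0, 0, 0, 0.47, -2, 0, -5, 0, 0, 0, 0.47, 0, 0, -5, 0, 0, 0, 0.47, 0, 0, 0, 0, 0, 0, 0.47]

```text
time: 21.72
tool_pos: [0.5482, -0.0442, 0.2234]
ee_rot: [3.13, -0.001, 1.367]
wrist_force: [0.3, 0.0, -1.0]
width: 0.0495
```

```bash
python3 - <<'E'
from h import *
bed()
for n in('top','side'):
    s=snap(n,n+'18.png'); pickle.dump(s,open(n+'18.pkl','wb'))
crop(s,150,260,270,370,6,'c18side.png')
E
```

```text
t 21.73 bed xy mm -101.2 -2.2 z 0.2234 yaw rel -0.02 F bed [0.1, -0.3] -1.0 w 0.0495
```

View pics/c18side.png

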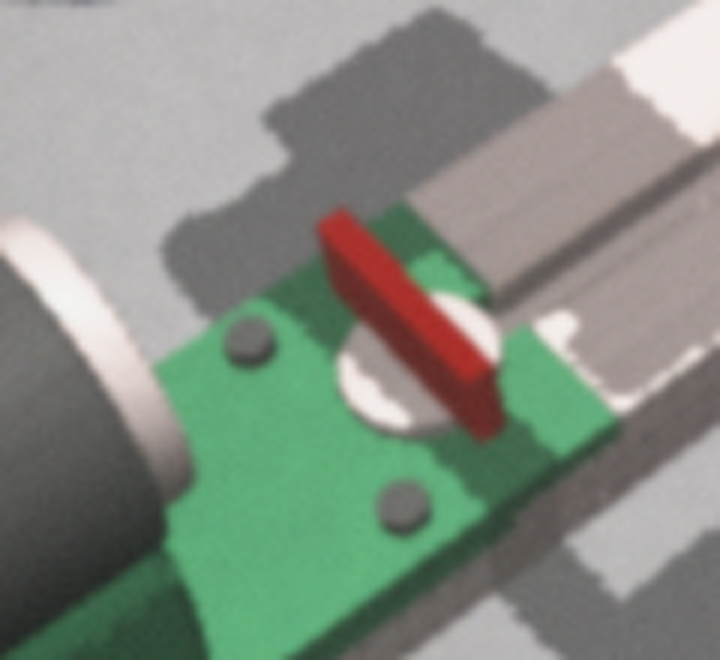

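View pics/top18.png

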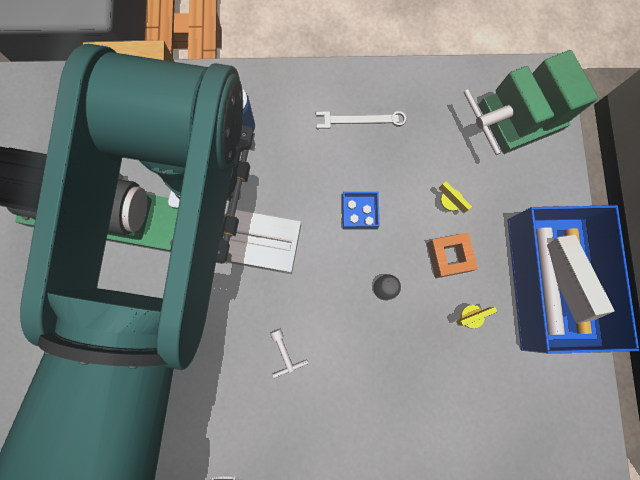

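Emit:
arm_command:
  plan: [-5, 0, 0, 0, 0, 0, 0.47, -5, 0, 0, 0, 0, 0, 0.47, -5, 0, 0, 0, 0, 0, 0.47, -5, 0, 0, 0, 0, 0, 0.47, -5, 0, 0, 0, 0, 0, 0.47, 0, 0, 0, 0, 0, 0, 0.47]

```text
time: 22.58
tool_pos: [0.4935, -0.2901, 0.214]
ee_rot: [-3.137, -0.002, 1.364]
wrist_force: [1.1, -0.1, -0.1]
width: 0.0499
```

```bash
python3 - <<'E'
from h import *
bed()
u=np.array([np.cos(np.radians(78.37)),np.sin(np.radians(78.37))]); v=np.array([-u[1],u[0]]); S=np.array([566.4,55.4])
for n in('top','side'):
    s=snap(n,n+'19.png'); pickle.dump(s,open(n+'19.pkl','wb'))
    up=cv2.resize(s['pixels'],None,fx=4,fy=4,interpolation=cv2.INTER_CUBIC)
    h4=cv2.cvtColor(up,cv2.COLOR_RGB2HSV).astype(int)
    for th in(120,165):
        M=(((h4[...,0]<6)|(h4[...,0]>174))&(h4[...,1]>160)&(h4[...,2]>th)).astype(np.uint8); M[:195*4]=0
        cs,_=cv2.findContours(M,cv2.RETR_EXTERNAL,cv2.CHAIN_APPROX_NONE)
        if not cs: print('none');continue
        c=max(cs,key=cv2.contourArea)
        P=plane(s,(c[:,0,:]+.5)/4-.5,.076)[:,:2].astype(np.float32)*1000
        r=cv2.minAreaRect(P); b=cv2.boxPoints(r); e=max([b[1]-b[0],b[2]-b[1]],key=lambda q:np.hypot(*q))
        d=np.array(r[0])-S; print(n,th,r,'dir rel bed',np.degrees(np.arctan2(e[1],e[0]))-78.37,'bed pos',d@u,d@v)
crop(load('top19.pkl'),140,170,260,270,6,'c19top.png')
E
```

```text
t 22.57 bed xy mm -353.2 1.8 z 0.214 yaw rel -0.24 F bed [0.1, -1.1] -0.1 w 0.0499
top 120 ((563.8583374023438, 55.508209228515625), (9.317544937133789, 69.18433380126953), 78.29644775390625) dir rel bed -90.07356 bed pos -0.40638811642233524 2.5112958201476894
top 165 ((563.8583374023438, 55.508209228515625), (9.317544937133789, 69.18433380126953), 78.29644775390625) dir rel bed -90.07356 bed pos -0.40638811642233524 2.5112958201476894
side 120 ((560.0162963867188, 58.85906982421875), (9.954366683959961, 69.03215026855469), 78.16284942626953) dir rel bed -90.207146 bed pos 2.101158631397742 6.9499617464230194
side 165 ((560.1106567382812, 58.94310760498047), (9.790492057800293, 68.87559509277344), 77.53728485107422) dir rel bed -90.83271 bed pos 2.2024932808998763 6.874479872091277
```

View pics/c19top.png

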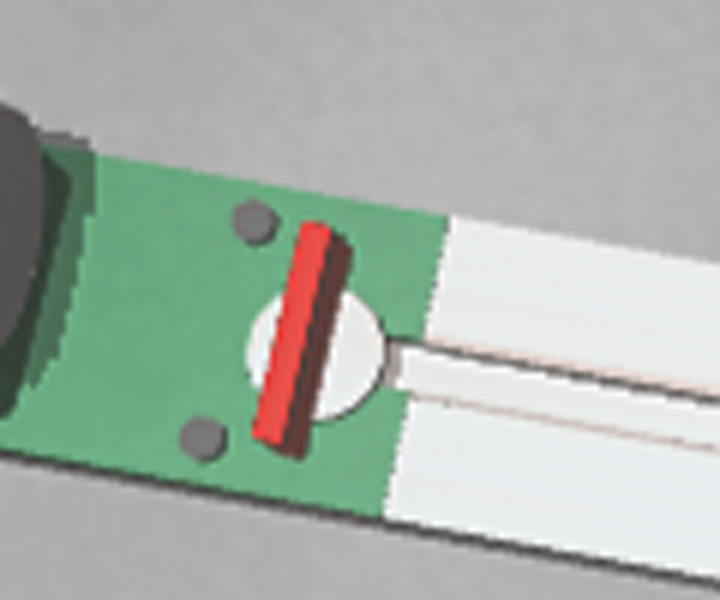

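View pics/side19.png

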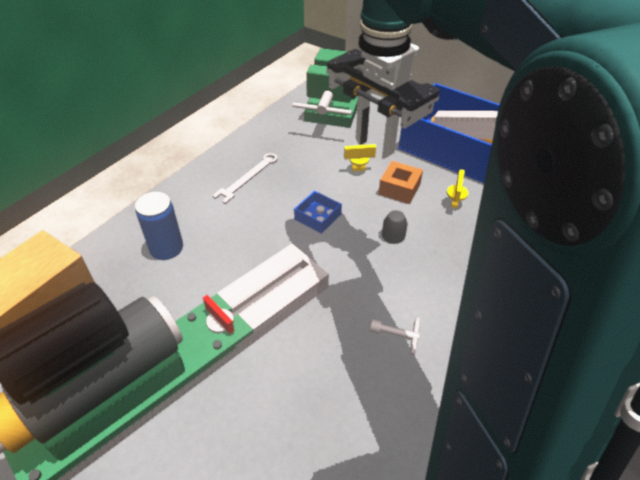

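Emit:
arm_command:
  plan: [4, 0, 0, 0, 0, 0, 0, 5.5, 0, 0, 0, 0, 0, 0, 5.5, 0, 0, 0, 0, 0, 0, 5.5, 0, 0, 0, 0, 0, 0, 5.5, 0, 0, 0, 0, 0, 0, 5, 0, 0, 0, 0, 0, 0, 3, 0, 0, 0, 0, 0, 0, 0, 0, 0, 0, 0, 0, 0]

```text
time: 23.68
tool_pos: [0.563, 0.049, 0.2166]
ee_rot: [-3.14, -0.0, 1.375]
wrist_force: [0.2, -0.2, 0.1]
width: 0.0942
```

```bash
python3 - <<'E'
from h import *
bed()
s=snap('side','side20.png'); bed()
E
```

```text
t 23.68 bed xy mm -6.9 2.0 z 0.2166 yaw rel 0.4 F bed [-0.2, -0.2] 0.1 w 0.0942
t 23.73 bed xy mm -8.5 1.7 z 0.2167 yaw rel 0.27 F bed [-0.8, 0.1] -0.2 w 0.094
```

Emit:
arm_command:
  plan: [0.8, 0, 2, 0, 0, 0.2, 0, 0, 0, 4, 0, 0, 0, 0, 0, 0, 4, 0, 0, 0, 0, 0, 0, 1, 0, 0, 0, 0, 0, 0, 0, 0, 0, 0, 0, 0, 0, 0, 0, 0, 0, 0]

```text
time: 24.48
tool_pos: [0.5667, 0.0529, 0.1098]
ee_rot: [3.138, -0.001, 1.365]
wrist_force: [0.1, -0.5, 0.1]
width: 0.0937
```

```bash
python3 - <<'E'
from h import *
bed()
s=snap('side'); crop(s,150,240,270,350,6,'c21side.png')
E
```

```text
t 24.48 bed xy mm -2.4 -0.8 z 0.1098 yaw rel -0.18 F bed [-0.5, -0.2] 0.1 w 0.0937
```

View pics/c21side.png

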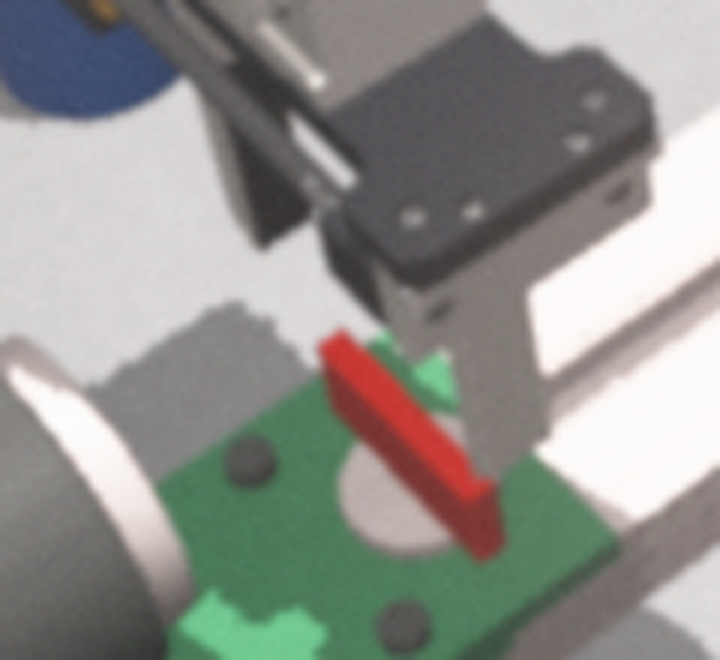

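Emit:
arm_command:
  plan: [0.15, -0.3, 0, 0, 0, 0, 0, 0, 0, 0, 0, 0, 0, 0, 0, 0, 0, 0, 0, 0, 0, 0, 0, 0, 0, 0, 0, 0]

```text
time: 25.02
tool_pos: [0.5628, 0.0553, 0.1075]
ee_rot: [3.142, -0.0, 1.365]
wrist_force: [0.0, -0.0, -0.0]
width: 0.0941
```

```bash
python3 -c "
from h import *
bed()"
```

```text
t 25.02 bed xy mm -0.9 3.5 z 0.1075 yaw rel -0.16 F bed [-0.0, -0.0] -0.0 w 0.0941
```

Emit:
arm_command:
  plan: [0.05, 0, 1.5, 0, 0, -0.15, 0, 0, 0, 1.5, 0, 0, 0, 0, 0, 0, 1, 0, 0, 0, 0, 0, 0, 0.6, 0, 0, 0, 0, 0, 0, 0, 0, 0, 0, 0, 0, 0, 0, 0, 0, 0, 0]

```text
time: 25.78
tool_pos: [0.5633, 0.0557, 0.062]
ee_rot: [3.141, -0.0, 1.368]
wrist_force: [-0.4, -0.6, -0.4]
width: 0.094
```

```bash
python3 -c "
from h import *
bed()
s=snap('side'); crop(s,150,240,270,350,6,'c22side.png')"
```

```text
t 25.77 bed xy mm -0.3 3.1 z 0.062 yaw rel -0.01 F bed [-0.7, 0.3] -0.4 w 0.094
```

View pics/c22side.png

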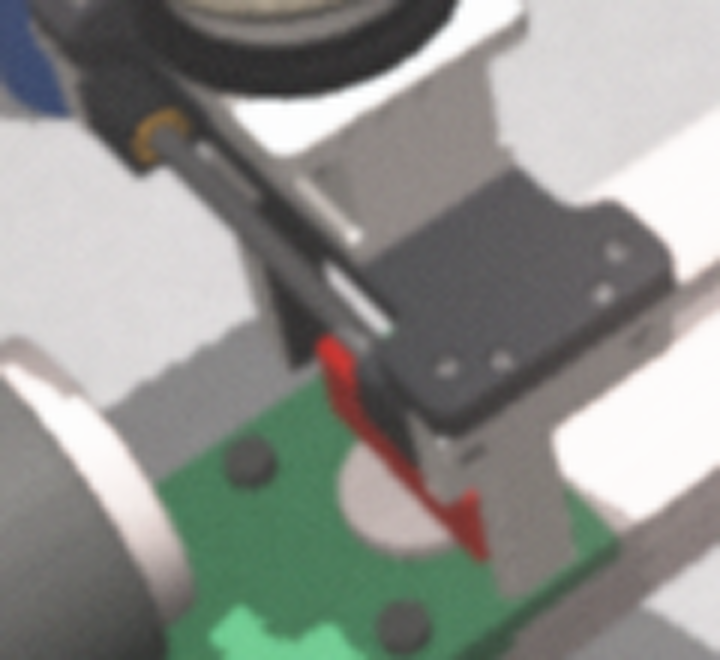

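Emit:
arm_command:
  plan: [0, 0.6, 0, 0, 0, 0, 0, 0, 0.5, 0, 0, 0, 0, 0, 0, 0.1, 0, 0, 0, 0, 0, 0, 0.1, 0, 0, 0, 0, 0, 0, 0.1, 0, 0, 0, 0, 0, 0, 0, 0, 0, 0, 0, 0]

```text
time: 26.58
tool_pos: [0.5764, 0.0529, 0.0614]
ee_rot: [-3.141, -0.0, 1.368]
wrist_force: [0.6, 0.2, 0.4]
width: 0.094
```

```bash
python3 -c "
from h import *
bed()"
```

```text
t 26.57 bed xy mm -0.4 -10.3 z 0.0614 yaw rel -0.01 F bed [0.3, -0.5] 0.4 w 0.094
```

Emit:
arm_command:
  plan: [0, 0.1, 0, 0, 0, 0, 0, 0, 0.1, 0, 0, 0, 0, 0, 0, 0, 0, 0, 0, 0, 0]

```text
time: 26.95
tool_pos: [0.5784, 0.0525, 0.0614]
ee_rot: [-3.141, 0.0, 1.368]
wrist_force: [-2.4, -0.4, 0.9]
width: 0.0938
```

```bash
python3 -c "
from h import *
bed()"
```

```text
t 26.95 bed xy mm -0.4 -12.3 z 0.0614 yaw rel -0.01 F bed [-0.9, 2.3] 0.9 w 0.0938
```

Emit:
arm_command:
  plan: [0, -0.5, 0, 0, 0, 0, 0, 0, -0.7, 0, 0, 0, 0, 0, 0, 0, -2, 0, 0, 0, 0, 0, 0, -4, 0, 0, 0, 0, 0, 0, -5, 0, 0, 0, 0, 0, 0, -4, 0, 0, 0, 0, -4, 0, 0, 0, 0, 0, 0, -5, 0, 0, 0, 0, 0, 0]

```text
time: 27.95
tool_pos: [0.5488, -0.0334, 0.2126]
ee_rot: [3.138, -0.0, 1.37]
wrist_force: [0.3, 0.0, -0.0]
width: 0.094
```

Emit:
arm_command:
  plan: [-5, 0, 0, 0, 0, 0, 0, -5, 0, 0, 0, 0, 0, 0, -5, 0, 0, 0, 0, 0, 0, -5, 0, 0, 0, 0, 0, 0, -4, 0, 0, 0, 0, 0, 0, 0, 0, 0, 0, 0, 0, 0]

```text
time: 28.7
tool_pos: [0.4992, -0.2706, 0.2111]
ee_rot: [3.142, 0.0, 1.363]
wrist_force: [0.5, 0.3, 0.1]
width: 0.0939
```

```bash
python3 - <<'E'
from h import *
bed()
u=np.array([np.cos(np.radians(78.37)),np.sin(np.radians(78.37))]); v=np.array([-u[1],u[0]]); S=np.array([566.4,55.4])
for n in('top','side'):
    s=snap(n,n+'23.png'); pickle.dump(s,open(n+'23.pkl','wb'))
    up=cv2.resize(s['pixels'],None,fx=4,fy=4,interpolation=cv2.INTER_CUBIC)
    h4=cv2.cvtColor(up,cv2.COLOR_RGB2HSV).astype(int)
    M=(((h4[...,0]<6)|(h4[...,0]>174))&(h4[...,1]>160)&(h4[...,2]>165)).astype(np.uint8); M[:195*4]=0
    cs,_=cv2.findContours(M,cv2.RETR_EXTERNAL,cv2.CHAIN_APPROX_NONE); c=max(cs,key=cv2.contourArea)
    P=plane(s,(c[:,0,:]+.5)/4-.5,.076)[:,:2].astype(np.float32)*1000
    r=cv2.minAreaRect(P); b=cv2.boxPoints(r); e=max([b[1]-b[0],b[2]-b[1]],key=lambda q:np.hypot(*q))
    d=np.array(r[0])-S; print(n,r[1],'dir rel bed',np.degrees(np.arctan2(e[1],e[0]))-78.37,'bed pos',d@u,d@v)
crop(load('top23.pkl'),140,170,260,270,6,'c23top.png')
E
```

```text
t 28.7 bed xy mm -332.9 0.1 z 0.2111 yaw rel -0.26 F bed [0.3, -0.4] 0.1 w 0.0939
top (9.15599250793457, 69.11835479736328) dir rel bed -89.93163 bed pos -0.5850620474738729 0.5759241520988239
side (9.703149795532227, 69.25979614257812) dir rel bed -89.87552 bed pos 1.8351028632407065 4.553424873338178
```

View pics/c23top.png

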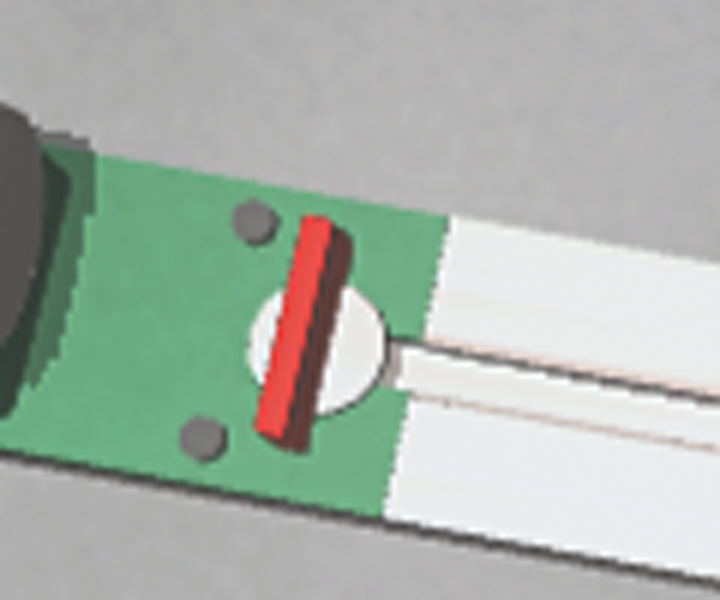

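View pics/top23.png

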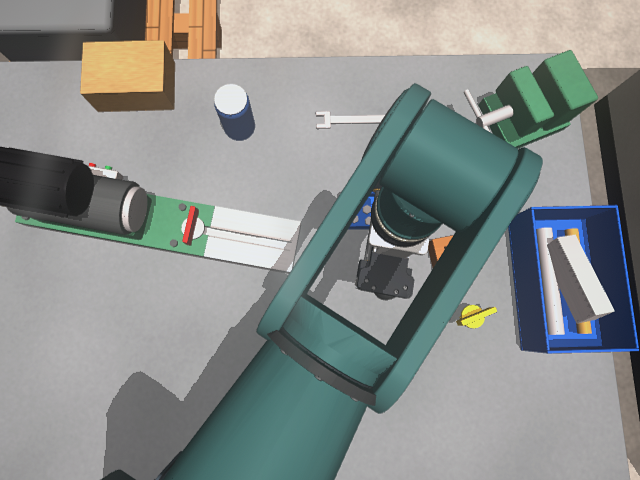

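```bash
python3 -c "
from bench import close_job
print(close_job())"
```

```text
the job is handed in; nothing more can be done
None
```

The job is handed in at about 29 s of the 64 s allowed. The red-winged stud is home in the green foot's notch and turned a quarter turn, with its wing across the slot.

**What I did**
1. I lifted the stud out of the rack, lowered its head into the slot at the entry point and let go.
2. I gripped it again and slid it with the wing lengthwise until the shank hit the end of the notch. The arm stalled there against about 7 N.
3. I let go and swept the front wing tip round with one finger. I turned it this way because the gripper's body would have struck the drill housing if I had turned it while holding the wing.
4. I pushed both fingers flat against the wing at about 9 N, which squared it and pressed it home.
5. I nudged the stud about 2 mm sideways to centre it in the notch, then moved the arm well clear.

**Last checks**
- **Angle:** the wing is within about 0.1° of square in both cameras.
- **Position, top view:** the stud's axis is −0.6 mm along the slot and +0.6 mm across it, relative to my seat estimate. That estimate matched where the arm stalled.
- **Position, side view:** this one disagreed, reading +1.8 mm and +4.6 mm. That camera had shown a bias of a few millimetres against the gripper's known position throughout, so I trusted the top view.
- **After centring:** both cameras showed the stud about 0.2 mm further back along the slot than before, which is within noise. I did not press it home again.
- **Bystanders:** I never moved the arm low near the spare chuck or nut tray, and both were standing normally in the last clear pictures. The arm partly hid them in the final top view, so I did not measure them again.

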